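# Pack the sample bottles into the mixer pot and start the mixer

## Task

Stand the empty round pot on the mixer's platform and slide the clamp bar up until it holds the pot home against both rubber stops. Then pack every amber bottle upright into the pot, one in the middle and the others round it, all standing on its floor, and last turn the run switch clockwise to its stop so that the mixer starts with the load complete.

Things in the scene. Friction and masses are not known exactly. Their poses are not given: they have to be found in the camera images.
- stage (a point): point on the mixer platform's upper face, 70 mm above the desk, over which the pot's axis stands when the pot is home against both stops. Its x axis points from the mixer's front to its back, y to the left, z up. The mixer: white box 300 mm deep, 206 mm wide; aluminium platform, black mat; guide rods along x at y = +/-88 mm, up to 25 mm above the platform; nothing on the platform is over 62 mm high
- stop_left (a point): top of the left of two upright black rubber stops at the back of the platform, rollers that turn freely on fixed pins: 16 mm diameter, top 34 mm above the platform, axis 83 mm from the stage point. The pot touches both stops when it is home
- stop_right (a point): the same of the right stop
- clamp (a joint): sliding clamp bar across the platform's front (18 mm thick, 156 mm long, top 27 mm above the platform), in m: 0 = fully back, growing along the stage's +x towards the stops, end of travel 0.048; 0.040 when it presses a pot that is home. About 4 N of friction, stays where it is left; pushed against the pot, it takes the pot along to the stops
- clamp_grip (a point): middle of the upright black grip on a bracket behind the clamp bar (on the robot's side of it): 14 mm thick along the stage's x, 32 mm wide along y, reaching from 19 mm below to 15 mm above this point (at 45 mm above the platform). The bar's rubber face, which meets the pot, lies 32 mm ahead of (stage's +x from) this point
- switch (a joint): black bar-shaped run switch on the mixer's front deck, value in rad, 0 = off, 1.2 = run, at its stop; grows clockwise seen from above. It turns lightly (0.04 N m) and stays where it is left
- switch_grip (a point): middle of the switch's bar grip, on its vertical turning axis, 37 mm above the mixer's front deck (the deck is 50 mm above the desk); the bar is 14 mm thick, 34 mm long and reaches 7 mm above and 25 mm below this point. The bar's long side lies along the point's x axis, and turns with the switch
- pot_mid (a point): round grey open foam pot, on its axis half-way up. 150 mm outer diameter, 132 mm bore, wall about 8 mm thick and straight, 60 mm high, inner floor 6 mm above its underside, 0.2 kg empty; it may be picked up by the wall from above. z is up along the axis
- bottle_1_mid (a point): closed amber sample bottle with a paper label and a white cap, half-way up its axis (47.5 mm above its foot). Round, body 40 mm diameter to 61 mm up, then a neck, and a cap of 20 mm diameter from 76 mm up to the top at 95 mm; 0.09 kg. z is up along the axis. It may be absent
- bottle_2_mid (a point): closed amber sample bottle with a paper label and a white cap, half-way up its axis (47.5 mm above its foot). Round, body 40 mm diameter to 61 mm up, then a neck, and a cap of 20 mm diameter from 76 mm up to the top at 95 mm; 0.09 kg. z is up along the axis. It may be absent
- bottle_3_mid (a point): closed amber sample bottle with a paper label and a white cap, half-way up its axis (47.5 mm above its foot). Round, body 40 mm diameter to 61 mm up, then a neck, and a cap of 20 mm diameter from 76 mm up to the top at 95 mm; 0.09 kg. z is up along the axis. It may be absent
- bottle_4_mid (a point): closed amber sample bottle with a paper label and a white cap, half-way up its axis (47.5 mm above its foot). Round, body 40 mm diameter to 61 mm up, then a neck, and a cap of 20 mm diameter from 76 mm up to the top at 95 mm; 0.09 kg. z is up along the axis. It may be absent
- bottle_5_mid (a point): closed amber sample bottle with a paper label and a white cap, half-way up its axis (47.5 mm above its foot). Round, body 40 mm diameter to 61 mm up, then a neck, and a cap of 20 mm diameter from 76 mm up to the top at 95 mm; 0.09 kg. z is up along the axis. It may be absent
- bottle_6_mid (a point): closed amber sample bottle with a paper label and a white cap, half-way up its axis (47.5 mm above its foot). Round, body 40 mm diameter to 61 mm up, then a neck, and a cap of 20 mm diameter from 76 mm up to the top at 95 mm; 0.09 kg. z is up along the axis. It may be absent
- bottle_7_mid (a point): closed amber sample bottle with a paper label and a white cap, half-way up its axis (47.5 mm above its foot). Round, body 40 mm diameter to 61 mm up, then a neck, and a cap of 20 mm diameter from 76 mm up to the top at 95 mm; 0.09 kg. z is up along the axis. It may be absent

How it is judged:
On the way, in this order (a step that is already met when the one before it is completed fails the run):
1. the pot stands on the platform home against both stops and the clamp bar is up against it (horizontal distance between pot_mid and stage below 0.006 m and z of pot_mid in the frame of stage between 0.025 and 0.035 m and angle between pot_mid's own z axis and vertical below 0.05 rad and value of joint clamp above 0.036 m), for 0.2 s.
2. every bottle stands upright on the floor of the clamped pot, one of them in the middle (all of step 1 and horizontal distance between each of bottle_1_mid, bottle_2_mid, bottle_3_mid, bottle_4_mid, bottle_5_mid, bottle_6_mid, bottle_7_mid and pot_mid below 0.05 m and z of bottle_1_mid in the frame of pot_mid between 0.0185 and 0.0285 m and angle between each of bottle_1_mid, bottle_2_mid, bottle_3_mid, bottle_4_mid, bottle_5_mid, bottle_6_mid, bottle_7_mid's own z axis and vertical below 0.12 rad and z of bottle_2_mid in the frame of pot_mid between 0.0185 and 0.0285 m and z of bottle_3_mid in the frame of pot_mid between 0.0185 and 0.0285 m and z of bottle_4_mid in the frame of pot_mid between 0.0185 and 0.0285 m and z of bottle_5_mid in the frame of pot_mid between 0.0185 and 0.0285 m and z of bottle_6_mid in the frame of pot_mid between 0.0185 and 0.0285 m and z of bottle_7_mid in the frame of pot_mid between 0.0185 and 0.0285 m and horizontal distance between any of bottle_1_mid, bottle_2_mid, bottle_3_mid, bottle_4_mid, bottle_5_mid, bottle_6_mid, bottle_7_mid and pot_mid below 0.014 m), for 0.2 s.
3. the run switch is turned clockwise to its stop (value of joint switch above 1.05 rad), for 0.2 s.
At the end, for the whole second after the job is handed in: Pot upright on the platform, axis within 6 mm of the stage point, clamp bar against it (over 0.036 m); every bottle present upright (within 0.12 rad) on the pot's floor, one within 14 mm of the pot's axis; switch at its stop (over 1.05 rad) (all of step 2 and value of joint switch above 1.05 rad); the robot touches nothing.
Of bottle_1, bottle_2, bottle_3, bottle_4, bottle_5, bottle_6, bottle_7 only 5 to 7 are there at a start; the rules pass over those that are not, and their reading is None.
At some moment in a run one of pot may be knocked a few centimetres aside while the robot is not near it.
It also fails if it takes over 210 s, if anything falls off the work surface, if the arm or the gripper's body presses on something with over 40 N, if the wrist force passes 120 N, or if a joint passes its speed limit or range.

## Robot

A 6-joint arm with a two-finger parallel gripper is mounted at the origin on a cart in front of the work surface, level with it; the furniture and walls round the work are solid. World frame = base frame: x ahead of the robot, y to its left, z up, the work surface at z = 0. Lengths are in m, angles in rad, forces in N, time in s.
With the tool pointing down it reaches from about 0.35 to 0.875 m from the base axis. Payload 15.5 kg.
Tool frame: the origin (TCP) lies between the finger pads; the fingertips stand 19 mm ahead of it and the grasp point (between the pads) is the TCP; z points along the fingers, x is the direction in which the jaws open and shut, and the axes are right-handed (so a half turn about z gives the same grasp; the last joint's range is limited). The gripper opens to 85 mm and grips with 20 to 120 N. Pads are 22 mm wide; open, the fingers measure 114 mm over their backs; the gripper's body (76 mm by 85 mm) begins 54 mm behind the grasp point. The pads swing forward as they close: fully open they stand 13 mm farther back than shut.
Start: joints at [1.175, 0.494, 1.345, -0, 1.302, -0.096], TCP at [0.185, 0.597, 0.25] pointing down, gripper open.
Joint ranges: [-2.91, 2.91], [-0.82, 2.16], [0.22, 2.67], [-1.22, 4.37], [0.12, 2.79], [-3.08, 3.08]. Speed limits (rad/s): [1.89, 1.89, 2.57, 3.01, 3.01, 3.01].

## Interface

Orientations are given as a unit quaternion [x, y, z, w].
In Python, from bench import env gives the robot as it stands.
- The arm moves only by the tool carry_out, never from a script. Its argument "moves" is a list of rows, each an object with "translation": the shift along the tool's x, y, z in cm, a list of three; "spin": the turn about the tool's z in rad; "gripper": the finger opening in cm, from 0 to 8.54. In form: [{"translation": [x, y, z], "spin": spin, "gripper": gripper}, ...]. A call has 1 to 10 rows; each row is the pose to reach, as a shift and turn from the pose commanded when the call began, along the tool's axes at that moment; what a row does not reach only later rows make up. A row lasts 1/8 s, in which the tool goes at most 62.5 mm and 10.7 degrees, less where a joint would pass 70% of its speed; a pose out of reach is approached as far as the arm can. A call with a gripper value outside its range is refused whole. The fingers move at their own pace and stop on an object; "force" is the grip in N (left out, the last holds). Time passes only in rows, so rows that repeat a pose let the fingers close. It gives the time, the measured TCP pose, the force and the opening at its end, in the units of the state.
- env.observe(): the state, without advancing time (a new reading comes with each control period).
- env.capture(name): name is "side" or "top" or "wrist"; returns a dict with "pixels" (420x560x3 uint8, red, green, blue), "K" (3x3 intrinsics, pixels), "R" (3x3) and "t" (3): a world point X has camera coordinates R X + t. Camera axes: x right, y down, z forward; pixel columns grow to the right and rows downward; lengths in m; the calibration is good to about 2 mm. A picture is of the moment at which its call begins. There is no depth.
- env.finish_job(): hands the job in, once; it reports no verdict.
The state is a dict: "time": time; "joint_pos": joint angles; "dq": joint speeds; "joint_efforts": joint torques, N m; "ee_pos": TCP position; "ee_rot": TCP orientation; "wrist_force": force on the tool from outside, world axes, zero at the start; "torque": the same for the moment, N m; "opening": finger opening in m.
Only numpy, scipy, OpenCV 4.12 (cv2) and the standard library are available. Lean on these libraries where they do the work, as an engineer would, in place of code of your own. Each camera call takes 0.05 s, during which the arm holds its last target.

## Working session

There is one attempt and no reset: what is moved stays moved. The work goes in short steps, Python scripts to look and compute and a tool call to move; the robot and the scene stay as the last step left them, time stands still between calls to the robot, and variables do not carry over. Pictures are saved under pics/ and viewed, and the job is handed in when it is done.

Besides the shell and the picture viewer there is one more tool, called after ">>>" as name(argument=value, ...) on one line, values as JSON. carry_out: Moves the arm, as the interface text tells. Its arguments: {"type":"object","properties":{"moves":{"type":"array"},"force":{"type":"number"}},"required":["moves"]}

```bash
ls; mkdir -p pics; python3 - <<'E'
from bench import env
import cv2
s=env.observe(); print(s)
for n in ("side","top","wrist"):
    c=env.capture(n); cv2.imwrite(f"pics/{n}0.png",c["pixels"][:,:,::-1]); print(n,c["K"],c["R"],c["t"])
E
```

```text
pics
{'time': 0.0, 'joint_pos': array([ 1.17451144e+00,  4.94179105e-01,  1.34611775e+00, -2.29900372e-05,
        1.30247122e+00, -9.54741430e-02]), 'dq': array([ 0.00146225, -0.0012108 , -0.00067405, -0.00120483,  0.00061679,
       -0.00036534]), 'joint_efforts': array([ 4.51056054e-03, -8.82154226e+01, -3.83871102e+01,  3.00708170e-04,
        1.01023490e-02, -8.26308519e-05]), 'ee_pos': array([0.18504781, 0.59664129, 0.2497073 ]), 'ee_rot': array([ 8.05074022e-01,  5.93174067e-01, -4.98537880e-04,  3.11428888e-04]), 'wrist_force': array([-0.22580311,  0.08843612, -0.14421668]), 'torque': array([-0.00077235, -0.012314  ,  0.01254687]), 'opening': 0.08552667040164638}
side [[416.65422527   0.         283.2989493 ]
 [  0.         416.65422527 206.4317879 ]
 [  0.           0.           1.        ]] [[ 0.83162279 -0.55501019  0.01916315]
 [-0.31101735 -0.49405867 -0.81189546]
 [ 0.46007797  0.66923069 -0.58348825]] [-0.49426718  0.24970344  0.71441861]
top [[439.03589447   0.         285.77880988]
 [  0.         439.03589447 207.89247383]
 [  0.           0.           1.        ]] [[ 0.00584388 -0.99997973 -0.00252866]
 [-0.99061759 -0.00544387 -0.1365546 ]
 [ 0.13653806  0.00330294 -0.99062932]] [-0.05497666  0.56152534  0.91820918]
wrist [[300.76247822   0.         275.5927917 ]
 [  0.         300.76247822 213.30555115]
 [  0.           0.           1.        ]] [[ 2.94724774e-01  9.55582115e-01 -3.60216708e-04]
 [ 9.16002366e-01 -2.82410009e-01  2.84928505e-01]
 [ 2.72170854e-01 -8.43054484e-02 -9.58548704e-01]] [-0.6257117  -0.03884386  0.3788412 ]
```

View pics/side0.png

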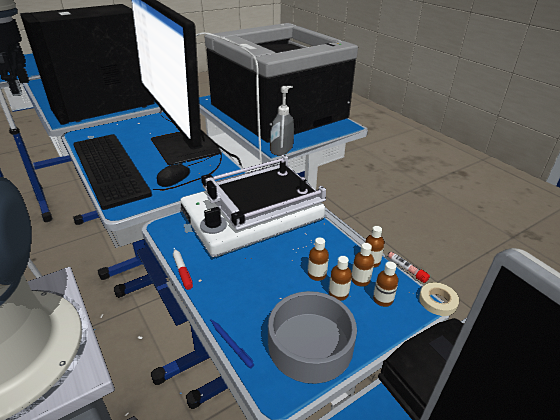

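View pics/top0.png

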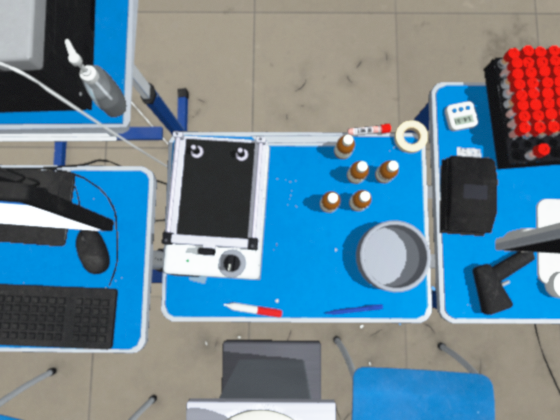

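View pics/wrist0.png

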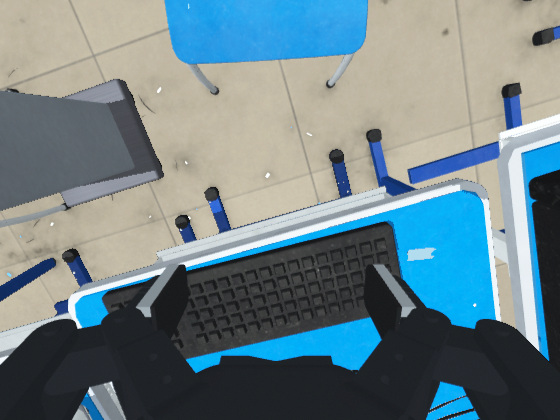

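```bash
cat > h.py <<'E'
import numpy as np, cv2, pickle, sys
from scipy.spatial.transform import Rotation as Ro
from bench import env
def cap(n,save=None,crop=None,scale=1):
    c=env.capture(n); c={k:np.array(v) for k,v in c.items()}
    pickle.dump(c,open(f"last_{n}.pkl","wb"))
    if save: view(c,save,crop,scale)
    return c
def view(c,save,crop=None,scale=1):
    im=c["pixels"][:,:,::-1]
    if crop: x0,y0,x1,y1=crop; im=im[y0:y1,x0:x1]
    im=cv2.resize(im,None,fx=scale,fy=scale,interpolation=cv2.INTER_CUBIC)
    cv2.imwrite(f"pics/{save}.png",im)
def last(n): return pickle.load(open(f"last_{n}.pkl","rb"))
def bp(c,u,v,z):
    d=c["R"].T@(np.linalg.inv(c["K"])@[u,v,1.]); o=-c["R"].T@c["t"]
    return o+d*(z-o[2])/d[2]
def pj(c,X):
    p=(c["R"]@np.atleast_2d(X).T).T+c["t"]; q=(c["K"]@p.T).T
    return q[:,:2]/q[:,2:]
def tri(obs):
    A=[];b=[]
    for c,u,v in obs:
        d=c["R"].T@(np.linalg.inv(c["K"])@[u,v,1.]);d/=np.linalg.norm(d);o=-c["R"].T@c["t"]
        P=np.eye(3)-np.outer(d,d);A.append(P);b.append(P@o)
    return np.linalg.lstsq(np.vstack(A),np.hstack(b),rcond=None)[0]
E
python3 - <<'E'
from h import *
c=cap("top"); view(c,"topA",(160,125,300,285),5/1.4); view(c,"topB",(300,120,440,300),3.3)
s=cap("side"); view(s,"sideA",(170,140,340,260),4.5); view(s,"sideB",(250,210,470,390),3.3)
for u,v,z in [(196,152,.104),(241,155,.104)]: print(bp(c,u,v,z))
print(Ro.from_quat(env.observe()["ee_rot"]).as_matrix())
w=cap("wrist");print(w["R"].T@-w["t"])
E
```

```text
[0.66831606 0.13411672 0.104     ]
[0.66243715 0.04101476 0.104     ]
[[ 2.96229686e-01  9.55116718e-01 -1.70686646e-04]
 [ 9.55116604e-01 -2.96229734e-01 -4.66130955e-04]
 [-4.95771927e-04 -2.49438238e-05 -9.99999877e-01]]
[0.11691865 0.61896985 0.37422553]
```

View pics/topA.png

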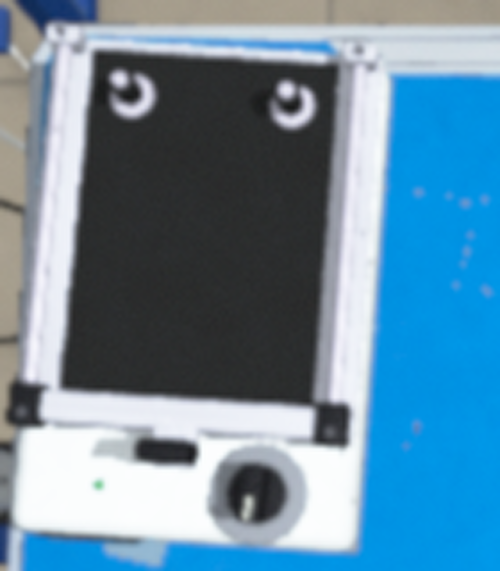

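View pics/topB.png

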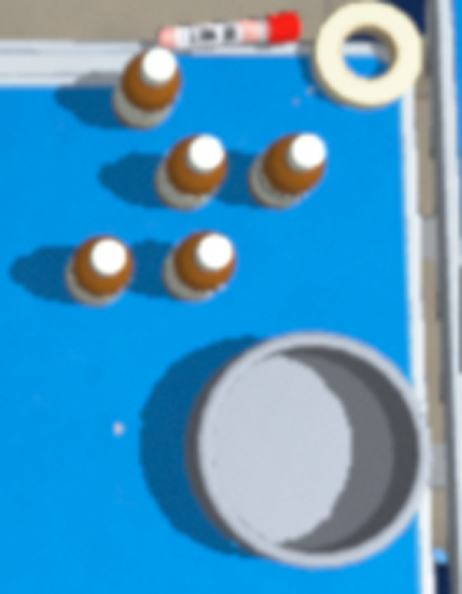

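View pics/sideA.png

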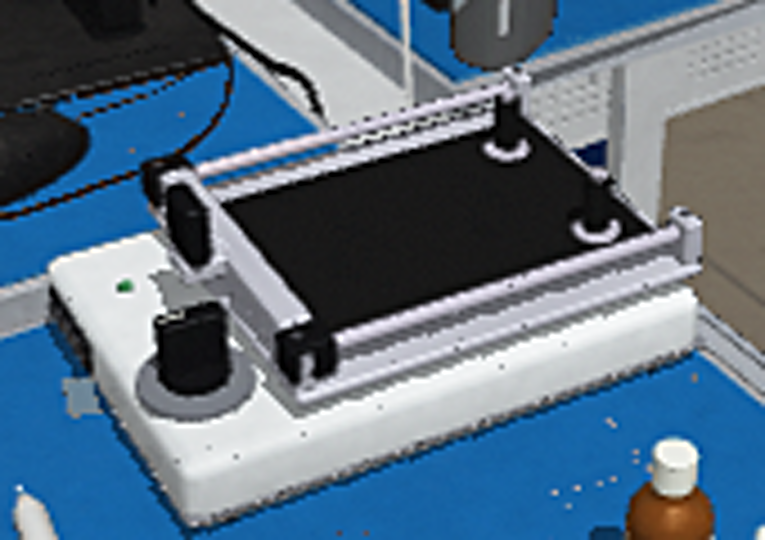

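View pics/sideB.png

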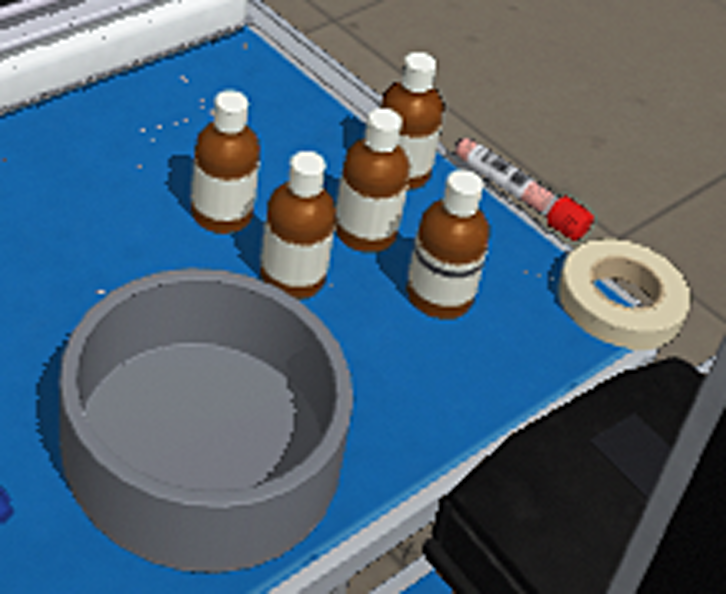

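```bash
python3 - <<'E'
from h import *
c=last("top"); s=last("side")
view(c,"topS",(180,135,260,165),9.5); view(c,"topF",(160,230,270,285),7); view(s,"sideS",(270,150,330,205),10); view(s,"sideF",(175,170,255,240),8.5)
im=c["pixels"].astype(int)
m=((im.min(2)>190)&(im.max(2)-im.min(2)<40)).astype(np.uint8); m[:, :320]=0;m[:,420:]=0;m[:138]=0;m[215:]=0
n,l,st,ce=cv2.connectedComponentsWithStats(m)
for i in range(1,n):
    if st[i,4]>15: print(st[i],ce[i],bp(c,*ce[i],.095))
A=lambda x,y:(160+x/3.5714,125+y/3.5714)
Bs=lambda x,y:(170+x/4.5,140+y/4.5)
print("ringL",tri([(c,*A(131,96)),(s,*Bs(507,150))]),"ringR",tri([(c,*A(292,105)),(s,*Bs(597,230))]))
print(bp(c,*A(131,96),.07),bp(c,*A(292,105),.07))
print("pot",bp(c,394.3,256.4,.06))
# pot in side: rim outer ellipse
E
```

```text
[320 138  18   4  60] [327.71666667 139.21666667] [ 0.69965377 -0.13893251  0.095     ]
[344 138   9   7  51] [347.8627451  140.39215686] [ 0.69733011 -0.18106043  0.095     ]
[397 138  23  13 169] [408.21893491 144.76331361] [ 0.68855413 -0.30696369  0.095     ]
[358 161  10  10  72] [362.01388889 165.875     ] [ 0.64293101 -0.20968503  0.095     ]
[389 161   9  10  74] [392.91891892 165.47297297] [ 0.64412087 -0.27380878  0.095     ]
[360 191  10  10  77] [364.64935065 195.81818182] [ 0.5799818  -0.21397613  0.095     ]
[328 193  10  10  79] [332.55696203 197.37974684] [ 0.57637182 -0.14799017  0.095     ]
ringL [0.68071308 0.13929743 0.06743918] ringR [0.67491817 0.04216084 0.06883567]
[0.67772633 0.13995259 0.07      ] [0.67267699 0.04310912 0.07      ]
pot [ 0.45746655 -0.27994312  0.06      ]
```

View pics/topS.png

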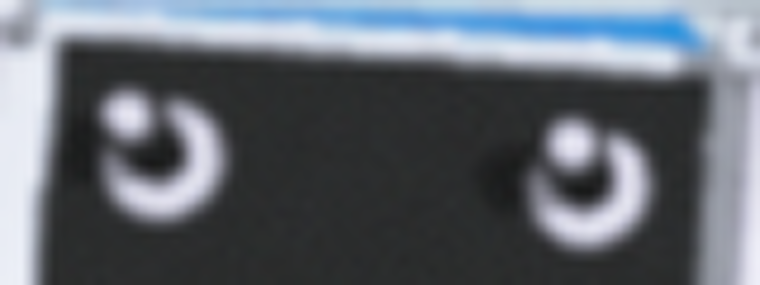

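View pics/topF.png

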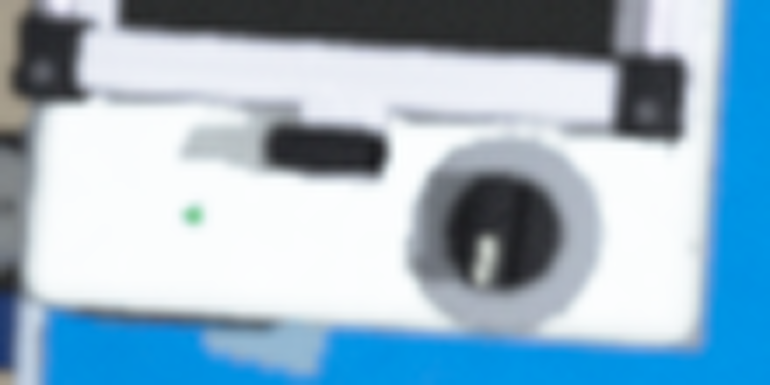

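View pics/sideS.png

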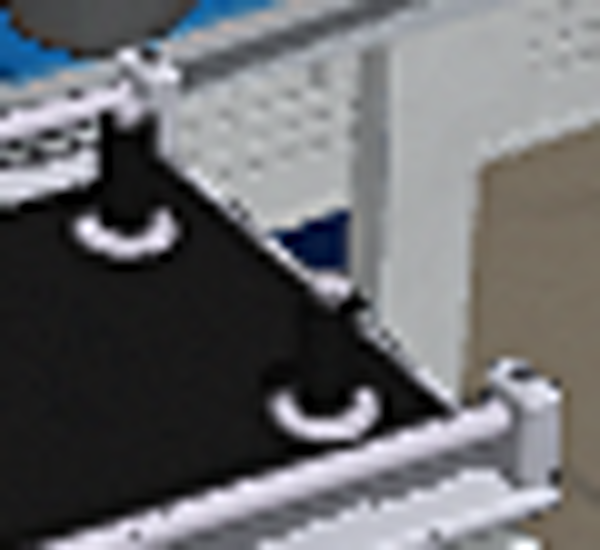

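View pics/sideF.png

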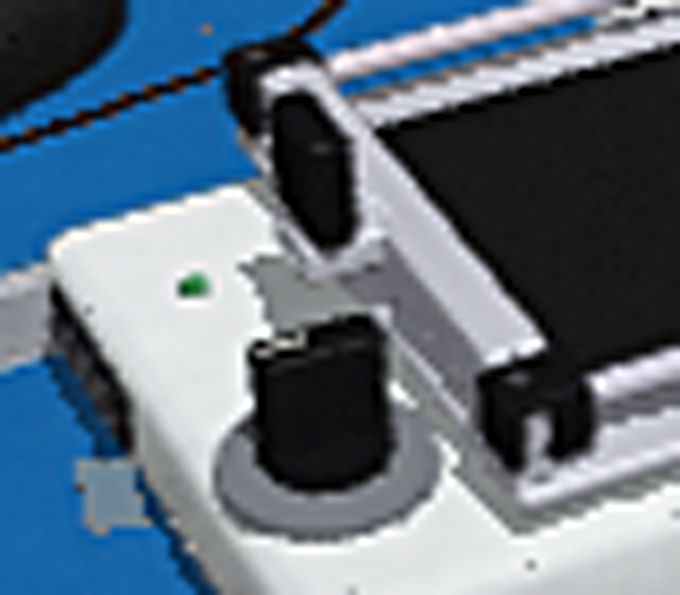

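```bash
python3 - <<'E'
from h import *
c=last("top"); s=last("side")
f=lambda ox,oy,k:(lambda x,y:(ox+(x+.5)/k-.5,oy+(y+.5)/k-.5))
T=f(180,135,9.5);S=f(270,150,10);F=f(160,230,7);G=f(175,170,8.5)
for n,a,b in [("L",T(164,158),S(126,225)),("R",T(588,186),S(325,407))]:
    print("ring",n,tri([(c,*a),(s,*b)]),bp(c,*a,.071),bp(s,*b,.071))
for n,a in [("L",T(129,113)),("R",T(572,144))]: print("pin",n,bp(c,*a,.104),bp(c,*a,.106))
print("pinR tri",tri([(c,*T(572,144)),(s,*S(330,288))]))
print("grip top",bp(c,*F(328,150),.13),tri([(c,*F(328,150)),(s,*G(312,125))]))
print("grip ends",bp(c,*F(268,148),.13),bp(c,*F(386,152),.13))
print("switch ring",bp(c,*F(505,233),.055),"switch white mark",bp(c,*F(485,258),.094),tri([(c,*F(485,258)),(s,*G(280,345))]),)
print("knob",bp(c,*F(503,232),.075), "side ring",bp(s,*G(325,470),.055))
print("switch top ends side", bp(s,*G(252,350),.094),bp(s,*G(378,325),.094))
print("mixer body top corners", bp(c,*F(718,20),.05),bp(c,*F(705,340),.05),bp(c,*F(45,300),.05))
print("blocks",bp(c,*F(648,110),.095),bp(c,*F(42,70),.095))
for i,(u,v) in enumerate([(347.86,143.5),(362,165.9),(392.9,165.5),(364.65,195.8),(332.56,197.4)]): print(bp(c,u,v,.095))
E
```

```text
ring L [0.67995584 0.13862594 0.07206288] [0.6789914  0.13950074 0.071     ] [0.68232248 0.13965062 0.071     ]
ring R [0.67428132 0.04291102 0.07126167] [0.6730004  0.04368449 0.071     ] [0.67604212 0.04276088 0.071     ]
pin L [0.68008951 0.14045434 0.104     ] [0.67952524 0.14001131 0.106     ]
pin R [0.67364378 0.04379335 0.104     ] [0.67309413 0.04356947 0.106     ]
pinR tri [0.6743864  0.04308479 0.10513487]
grip top [0.46380961 0.10159256 0.13      ] [0.46538003 0.10127773 0.12796646]
grip ends [0.46426679 0.11827425 0.13      ] [0.46334936 0.08547078 0.13      ]
switch ring [0.4421134  0.06128998 0.055     ] switch white mark [0.43448305 0.06201808 0.094     ] [0.43521915 0.06178175 0.09329118]
knob [0.44216775 0.05938865 0.075     ] side ring [0.4417825  0.05441412 0.055     ]
switch top ends side [0.42866479 0.06230607 0.094     ] [0.4604564  0.05506549 0.094     ]
mixer body top corners [ 0.50704793 -0.00164698  0.05      ] [0.41057618 0.00099233 0.05      ] [0.42131601 0.20023252 0.05      ]
blocks [0.47720102 0.01570484 0.095     ] [0.48777093 0.19168282 0.095     ]
[ 0.6906292  -0.18096452  0.095     ]
[ 0.64287778 -0.20965527  0.095     ]
[ 0.64406328 -0.27376797  0.095     ]
[ 0.58001969 -0.21397817  0.095     ]
[ 0.57632969 -0.14799604  0.095     ]
```

```bash
cat >> h.py <<'E'
def plan(*T):
    "each T=(x,y,z,heading|None)"
    s=env.observe(); Rm=Ro.from_quat(s["ee_rot"]).as_matrix(); p=s["ee_pos"]
    h0=np.arctan2(Rm[1,0],Rm[0,0])
    print("t",round(s["time"],2),"p",p.round(4),"head",round(h0,3),"q6",s["joint_pos"][5].round(3),"F",np.round(s["wrist_force"],1),"open",round(s["opening"],4))
    for t in T:
        d=np.array(t[:3])-p; h=h0 if t[3] is None else t[3]
        dh=(h0-h+np.pi)%(2*np.pi)-np.pi
        print((Rm.T@d*100).round(2),"spin",round(dh,3),"alt",round(dh-np.sign(dh)*np.pi,3),"dist",round(np.linalg.norm(d)*100,1))
E
python3 -c "
from h import *
plan((.4,.12,.3,0),(.39,-.26,.3,0))"
```

```text
t 0.3 p [0.1851 0.5969 0.2501] head 1.27 q6 -0.096 F [-0.3 -0.8  0.2] open 0.0856
[-39.18  34.65  -4.98] spin 1.27 alt -1.872 dist 52.5
[-75.77  44.95  -4.96] spin 1.27 alt -1.872 dist 88.2
```

>>> carry_out(moves=[{"translation": [-39.2, 34.6, -5], "spin": 1.27, "gripper": 3.5}, {"translation": [-39.2, 34.6, -5], "spin": 1.27, "gripper": 3.5}, {"translation": [-39.2, 34.6, -5], "spin": 1.27, "gripper": 3.5}, {"translation": [-39.2, 34.6, -5], "spin": 1.27, "gripper": 3.5}, {"translation": [-39.2, 34.6, -5], "spin": 1.27, "gripper": 3.5}, {"translation": [-39.2, 34.6, -5], "spin": 1.27, "gripper": 3.5}, {"translation": [-39.2, 34.6, -5], "spin": 1.27, "gripper": 3.5}, {"translation": [-39.2, 34.6, -5], "spin": 1.27, "gripper": 3.5}, {"translation": [-75.8, 45, -5], "spin": 1.27, "gripper": 3.5}, {"translation": [-75.8, 45, -5], "spin": 1.27, "gripper": 3.5}])

```text
time: 1.55
ee_pos: [0.3895, 0.016, 0.2988]
ee_rot: [1.0, 0.0, 0.0, 0.0]
wrist_force: [3.0, 0.1, -0.9]
opening: 0.035
```

```bash
python3 -c "
from h import *
plan((.39,-.23,.32,0))"
```

```text
t 1.55 p [0.3895 0.016  0.2988] head 0.0 q6 -0.113 F [ 3.   0.1 -0.9] open 0.035
[ 0.05 24.6  -2.11] spin 0.0 alt -3.141 dist 24.7
```

>>> carry_out(moves=[{"translation": [0, 22, -2], "spin": 0, "gripper": 3.5}, {"translation": [0, 22, -2], "spin": 0, "gripper": 3.5}, {"translation": [0, 22, -2], "spin": 0, "gripper": 3.5}, {"translation": [0, 22, -2], "spin": 0, "gripper": 3.5}, {"translation": [0, 22, -2], "spin": 0, "gripper": 3.5}, {"translation": [0, 22, -2], "spin": 0, "gripper": 3.5}])

```text
time: 2.3
ee_pos: [0.3893, -0.2015, 0.3185]
ee_rot: [1.0, -0.0, -0.0, -0.0]
wrist_force: [1.2, 0.6, -0.7]
opening: 0.035
```

```bash
python3 -c "
from h import *
plan((.387,-.28,.32,0))
w=cap('wrist','w1',None,1.4)
t=cap('top','t1',None,1.4)
"
```

```text
t 2.3 p [ 0.3893 -0.2015  0.3185] head -0.0 q6 -0.614 F [ 1.2  0.6 -0.7] open 0.035
[-0.23  7.85 -0.16] spin -0.0 alt 3.141 dist 7.9
```

View pics/w1.png

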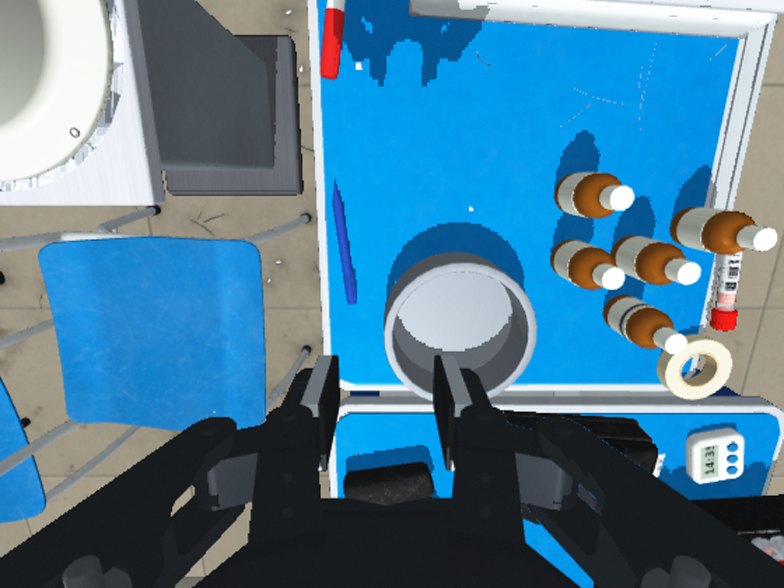

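View pics/t1.png

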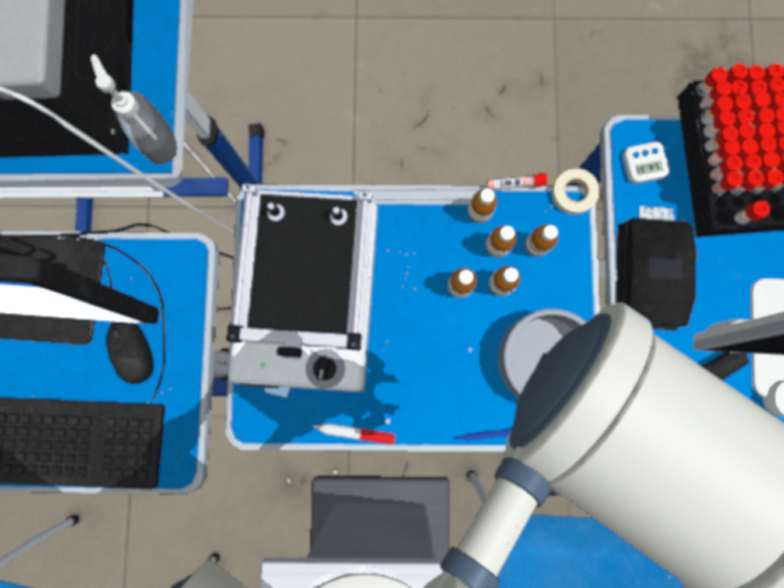

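```bash
cat >> h.py <<'E'
def circ(x,y,z,r,n=72):
    a=np.linspace(0,2*np.pi,n,endpoint=False); return np.c_[x+r*np.cos(a),y+r*np.sin(a),np.full(n,z)]
def ov(c,save,pts,scale=1.4,crop=None):
    im=cv2.resize(c["pixels"][:,:,::-1],None,fx=scale,fy=scale,interpolation=cv2.INTER_CUBIC)
    for P,col in pts:
        for u,v in pj(c,P): cv2.circle(im,(int(round((u+.5)*scale-.5)),int(round((v+.5)*scale-.5))),1,col,-1)
    if crop: im=im[crop[1]:crop[3],crop[0]:crop[2]]
    cv2.imwrite(f"pics/{save}.png",im)
E
python3 -c "
from h import *
w=last('wrist')
print(bp(w,460/1.4,332/1.4,.06))
x,y=.4575,-.28
ov(w,'w1o',[(circ(x,y,.06,.075),(0,0,255)),(circ(x,y,.06,.066),(0,255,0)),(circ(x,y,0,.075),(255,0,255))],2.8,(700,450,1200,900))
"
```

```text
[ 0.46257922 -0.27541866  0.06      ]
```

View pics/w1o.png

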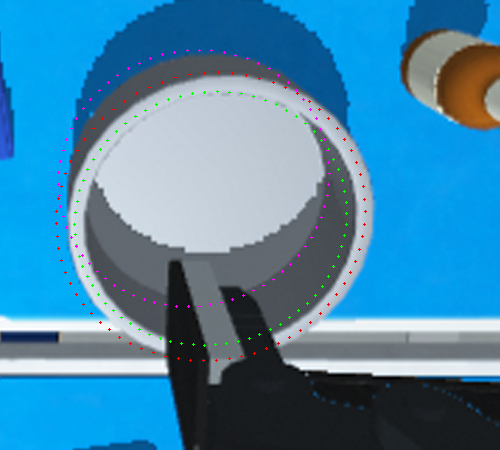

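>>> carry_out(moves=[{"translation": [0.2, 7.8, 6], "spin": 0, "gripper": 4}, {"translation": [0.2, 7.8, 12], "spin": 0, "gripper": 4}, {"translation": [0.2, 7.8, 17], "spin": 0, "gripper": 4}, {"translation": [0.2, 7.8, 17], "spin": 0, "gripper": 4}, {"translation": [0.2, 7.8, 17], "spin": 0, "gripper": 4}, {"translation": [0.2, 7.8, 17], "spin": 0, "gripper": 4}])

```text
time: 3.15
ee_pos: [0.3926, -0.2803, 0.1508]
ee_rot: [1.0, 0.0, 0.001, 0.001]
wrist_force: [-0.7, -1.3, 0.6]
opening: 0.0399
```

```bash
python3 -c "
from h import *
plan((.3905,-.28,.04,0))
w=cap('wrist')
x,y=.461,-.28
ov(w,'w2o',[(circ(x,y,.06,.075),(0,0,255)),(circ(x,y,.06,.066),(0,255,0))],1.4)
"
```

```text
t 3.15 p [ 0.3926 -0.2803  0.1508] head 0.001 q6 -0.745 F [-0.7 -1.3  0.6] open 0.0399
[-0.24 -0.06 11.08] spin 0.001 alt -3.141 dist 11.1
```

View pics/w2o.png

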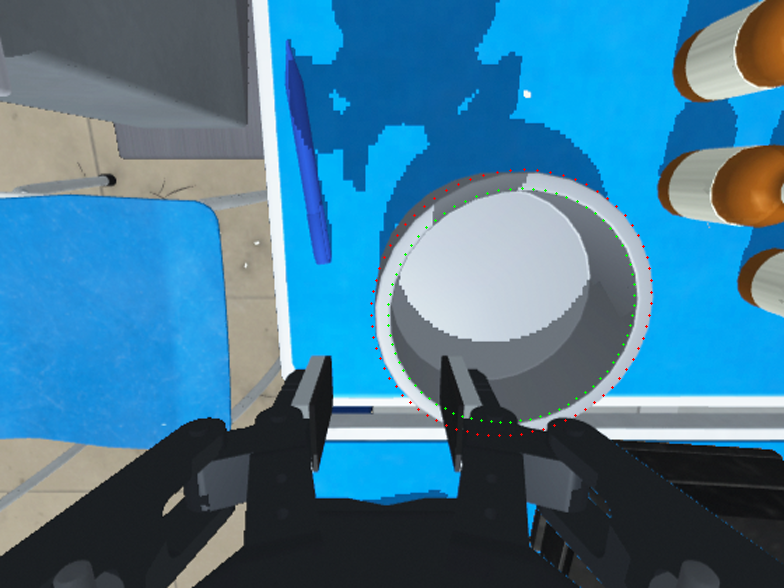

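>>> carry_out(moves=[{"translation": [-0.2, 0, 6], "spin": 0, "gripper": 4}, {"translation": [-0.2, 0, 11], "spin": 0, "gripper": 4}, {"translation": [-0.2, 0, 11], "spin": 0, "gripper": 4}, {"translation": [-0.2, 0, 11], "spin": 0, "gripper": 0.2}, {"translation": [-0.2, 0, 11], "spin": 0, "gripper": 0.2}, {"translation": [-0.2, 0, 11], "spin": 0, "gripper": 0.2}, {"translation": [-0.2, 0, 11], "spin": 0, "gripper": 0.2}, {"translation": [-0.2, 0, 11], "spin": 0, "gripper": 0.2}], force=40)

```text
time: 4.2
ee_pos: [0.3907, -0.2811, 0.0409]
ee_rot: [1.0, 0.0, 0.002, 0.001]
wrist_force: [1.0, 0.2, 11.3]
opening: 0.0075
```

```bash
python3 -c "
from h import *
plan((.39,-.28,.24,None),(.5358,.1003,.25,-.061),(.5358,.1003,.15,-.061))"
```

```text
t 4.2 p [ 0.3907 -0.2811  0.0409] head 0.0 q6 -0.748 F [ 1.   0.2 11.3] open 0.0075
[-1.000e-02 -5.000e-02 -1.991e+01] spin 0.0 alt 0.0 dist 19.9
[ 14.58 -38.07 -20.98] spin 0.061 alt -3.08 dist 45.8
[ 14.55 -38.1  -10.98] spin 0.061 alt -3.08 dist 42.2
```

>>> carry_out(moves=[{"translation": [0, 0, -3], "spin": 0, "gripper": 0.2}, {"translation": [0, 0, -8], "spin": 0, "gripper": 0.2}, {"translation": [0, 0, -14], "spin": 0, "gripper": 0.2}, {"translation": [0, -1, -20], "spin": 0, "gripper": 0.2}, {"translation": [2, -6, -21], "spin": 0.01, "gripper": 0.2}, {"translation": [4, -11, -21], "spin": 0.02, "gripper": 0.2}, {"translation": [6, -16, -21], "spin": 0.03, "gripper": 0.2}, {"translation": [8, -21, -21], "spin": 0.04, "gripper": 0.2}, {"translation": [10, -26, -21], "spin": 0.05, "gripper": 0.2}, {"translation": [12, -31, -21], "spin": 0.06, "gripper": 0.2}])

```text
time: 5.45
ee_pos: [0.5098, 0.0318, 0.2506]
ee_rot: [1.0, -0.03, 0.001, 0.0]
wrist_force: [1.5, -0.1, -1.9]
opening: 0.0073
```

```bash
python3 -c "
from h import *
plan((.5358,.1003,.25,-.061),(.5358,.1003,.15,-.061))
cap('top','t3',None,1.4)"
```

```text
t 5.45 p [0.5098 0.0318 0.2506] head -0.06 q6 0.006 F [ 1.5 -0.1 -1.9] open 0.0073
[ 2.19 -7.    0.06] spin 0.001 alt -3.141 dist 7.3
[ 2.16 -7.   10.06] spin 0.001 alt -3.141 dist 12.4
```

View pics/t3.png

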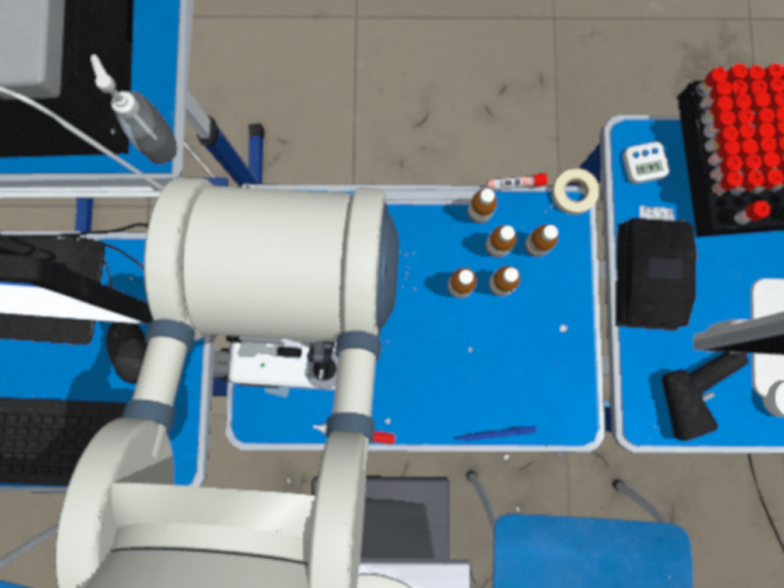

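Pot is held; bottles undisturbed. Moving over the stage and down to just above, then a side look.

>>> carry_out(moves=[{"translation": [1.2, -4, 0], "spin": 0, "gripper": 0.2}, {"translation": [2.2, -7, 0], "spin": 0, "gripper": 0.2}, {"translation": [2.2, -7, 0], "spin": 0, "gripper": 0.2}, {"translation": [2.2, -7, 5], "spin": 0, "gripper": 0.2}, {"translation": [2.2, -7, 9], "spin": 0, "gripper": 0.2}, {"translation": [2.2, -7, 12], "spin": 0, "gripper": 0.2}, {"translation": [2.2, -7, 12.5], "spin": 0, "gripper": 0.2}, {"translation": [2.2, -7, 12.5], "spin": 0, "gripper": 0.2}])

```text
time: 6.5
ee_pos: [0.5361, 0.0982, 0.1249]
ee_rot: [1.0, -0.03, 0.001, -0.0]
wrist_force: [-0.4, 0.1, -2.1]
opening: 0.0073
```

```bash
python3 -c "
from h import *
plan((.5358,.1003,.111,-.061))
cap('side','s4',(150,110,360,260),3.7)
cap('wrist','w4',None,1.4)"
```

```text
t 6.5 p [0.5361 0.0982 0.1249] head -0.06 q6 0.132 F [-0.4  0.1 -2.1] open 0.0073
[-0.04 -0.21  1.39] spin 0.001 alt -3.141 dist 1.4
```

View pics/s4.png

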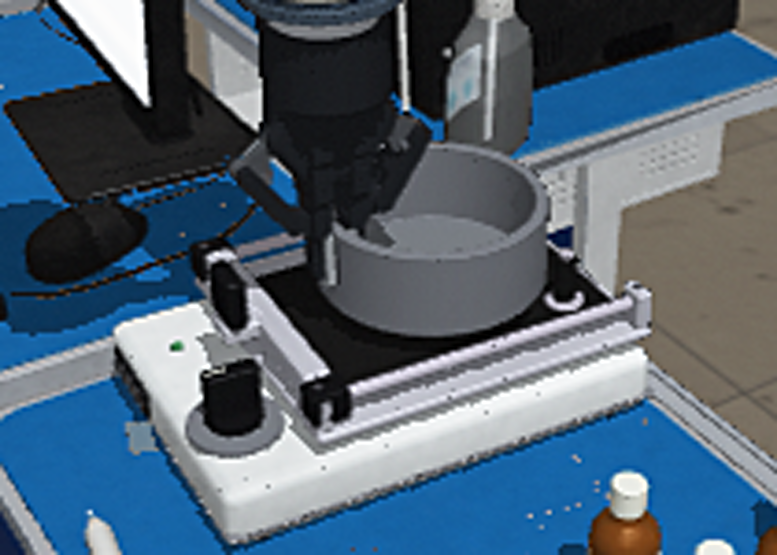

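View pics/w4.png

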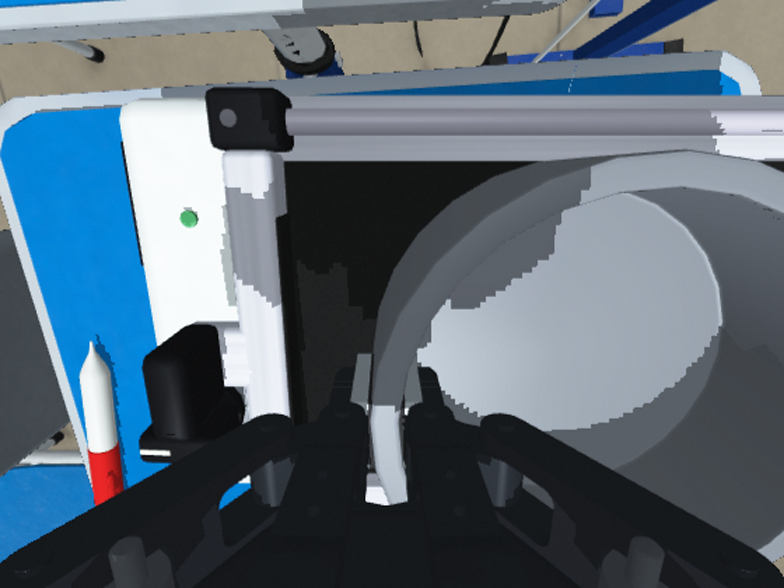

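>>> carry_out(moves=[{"translation": [0, -0.2, 0.7], "spin": 0, "gripper": 0.2}, {"translation": [0, -0.2, 1.4], "spin": 0, "gripper": 0.2}, {"translation": [0, -0.2, 1.4], "spin": 0, "gripper": 0.2}, {"translation": [0, -0.2, 1.4], "spin": 0, "gripper": 2.4}, {"translation": [0, -0.2, 1.4], "spin": 0, "gripper": 2.4}, {"translation": [0, -0.2, 1.4], "spin": 0, "gripper": 2.4}, {"translation": [0, -0.2, -4], "spin": 0, "gripper": 2.4}, {"translation": [0, -0.2, -8], "spin": 0, "gripper": 2.4}, {"translation": [0, -0.2, -8], "spin": 0, "gripper": 0.2}])

```text
time: 7.72
ee_pos: [0.5373, 0.1006, 0.2064]
ee_rot: [1.0, -0.03, 0.003, -0.0]
wrist_force: [-1.1, -0.0, 0.2]
opening: 0.007
```

```bash
python3 -c "
from h import *
plan((.444,.1025,.2,-.061),(.444,.1025,.115,-.061))
cap('side','s5',(150,110,360,260),3.7)
"
```

```text
t 7.72 p [0.5373 0.1006 0.2064] head -0.06 q6 0.136 F [-1.1 -0.   0.2] open 0.007
[-9.33  0.37  0.59] spin 0.001 alt -3.141 dist 9.4
[-9.38  0.38  9.09] spin 0.001 alt -3.141 dist 13.1
```

View pics/s5.png

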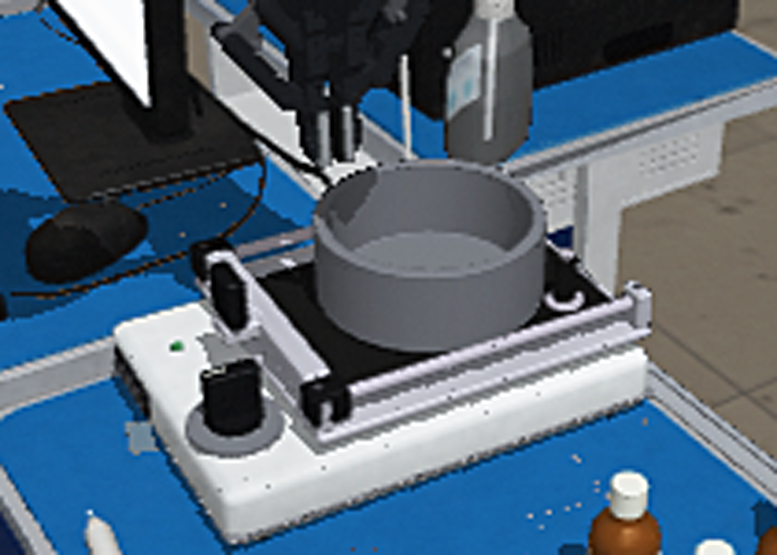

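>>> carry_out(moves=[{"translation": [-5, 0.2, 0], "spin": 0, "gripper": 4}, {"translation": [-7.3, 0.4, 0], "spin": 0, "gripper": 4}, {"translation": [-7.3, 0.4, 4], "spin": 0, "gripper": 4}, {"translation": [-7.3, 0.4, 6], "spin": 0, "gripper": 4}, {"translation": [-7.3, 0.4, 6], "spin": 0, "gripper": 4}])

```text
time: 8.4
ee_pos: [0.4613, 0.1007, 0.1418]
ee_rot: [1.0, -0.03, -0.002, 0.0]
wrist_force: [0.4, 0.1, 0.4]
opening: 0.0402
```

```bash
python3 -c "
from h import *
plan((.464,.1018,.119,-.061))
cap('side','s6',(150,110,360,260),3.7)
w=cap('wrist','w6',None,1.4)
"
```

```text
t 8.4 p [0.4613 0.1007 0.1418] head -0.06 q6 0.148 F [0.4 0.1 0.4] open 0.0402
[ 0.28 -0.13  2.28] spin 0.001 alt -3.141 dist 2.3
```

View pics/s6.png

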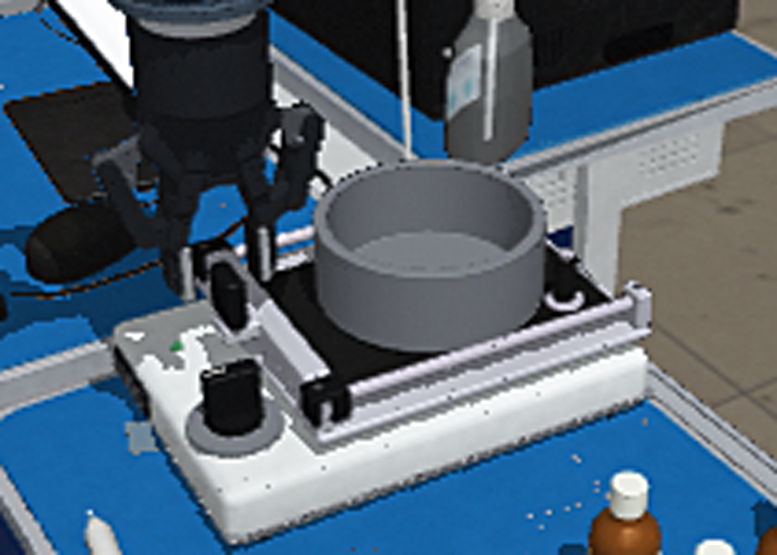

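View pics/w6.png

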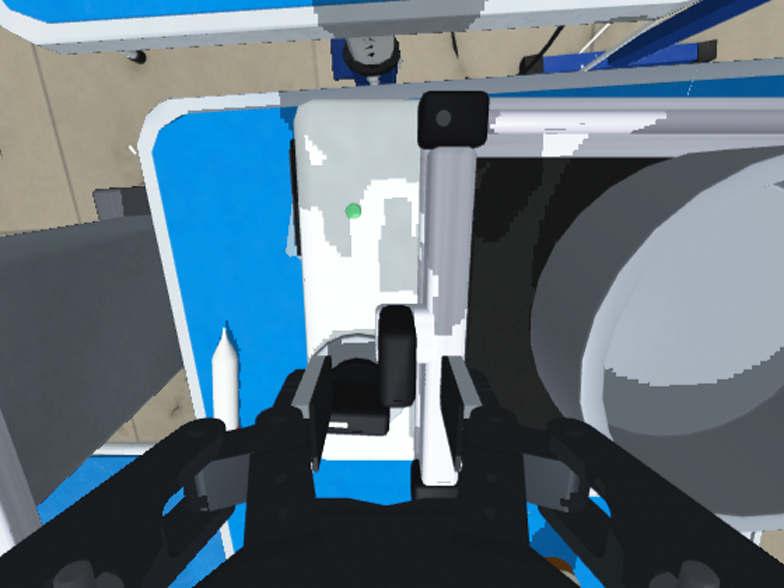

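```bash
python3 -c "
from h import *
w=last('wrist')
for u,v in [(397,310),(398,403),(382,350),(414,350)]: print(bp(w,(u+.5)/1.4-.5,(v+.5)/1.4-.5,.13))
"
```

```text
[0.46856595 0.12905379 0.13      ]
[0.46710623 0.09325733 0.13      ]
[0.46253836 0.11456591 0.13      ]
[0.47378603 0.11392079 0.13      ]
```

>>> carry_out(moves=[{"translation": [0.5, -0.4, 1], "spin": 0, "gripper": 4}, {"translation": [0.5, -0.4, 2.2], "spin": 0, "gripper": 4}, {"translation": [0.5, -0.4, 2.2], "spin": 0, "gripper": 0.5}, {"translation": [0.5, -0.4, 2.2], "spin": 0, "gripper": 0.5}, {"translation": [0.5, -0.4, 2.2], "spin": 0, "gripper": 0.5}, {"translation": [0.5, -0.4, 2.2], "spin": 0, "gripper": 0.5}], force=30)

```text
time: 9.25
ee_pos: [0.4675, 0.1045, 0.1214]
ee_rot: [1.0, -0.03, -0.0, 0.0]
wrist_force: [0.3, 1.0, -17.5]
opening: 0.0138
```

```bash
python3 -c "
from h import *
plan((.464,.1018,.119,-.061))
cap('side','s7',(150,110,360,260),3.7)
"
```

```text
t 9.25 p [0.4675 0.1045 0.1214] head -0.06 q6 0.155 F [  0.3   1.  -17.5] open 0.0138
[-0.33  0.3   0.24] spin 0.001 alt -3.141 dist 0.5
```

View pics/s7.png

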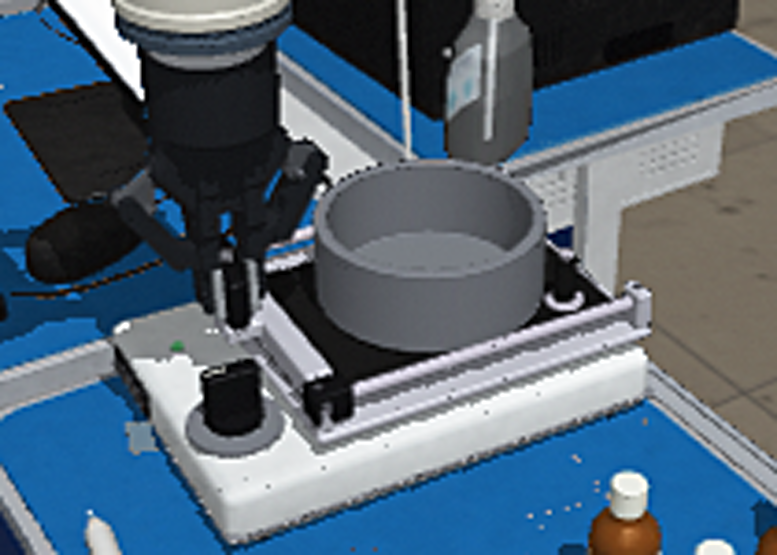

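>>> carry_out(moves=[{"translation": [0.8, 0, 0], "spin": 0, "gripper": 0.5}, {"translation": [1.6, 0, 0], "spin": 0, "gripper": 0.5}, {"translation": [2.4, 0, 0], "spin": 0, "gripper": 0.5}, {"translation": [3.0, 0, 0], "spin": 0, "gripper": 0.5}, {"translation": [3.4, 0, 0], "spin": 0, "gripper": 0.5}, {"translation": [3.4, 0, 0], "spin": 0, "gripper": 0.5}])

```text
time: 10.05
ee_pos: [0.5023, 0.1025, 0.1214]
ee_rot: [1.0, -0.03, 0.0, 0.0]
wrist_force: [0.2, 0.0, -26.4]
opening: 0.0133
```

>>> carry_out(moves=[{"translation": [0.3, 0, 0], "spin": 0, "gripper": 0.5}, {"translation": [0.5, 0, 0], "spin": 0, "gripper": 0.5}, {"translation": [0.5, 0, 0], "spin": 0, "gripper": 0.5}])

```text
time: 10.42
ee_pos: [0.5055, 0.1023, 0.1214]
ee_rot: [1.0, -0.03, -0.001, 0.0]
wrist_force: [-9.9, 2.4, -17.1]
opening: 0.0135
```

```bash
python3 -c "
from h import *
plan((.464,.1018,.119,-.061))
cap('side','s8',(150,110,360,260),3.7)
"
```

```text
t 10.43 p [0.5055 0.1023 0.1214] head -0.06 q6 0.144 F [ -9.9   2.4 -17.1] open 0.0135
[-4.14  0.3   0.25] spin 0.001 alt -3.141 dist 4.2
```

View pics/s8.png

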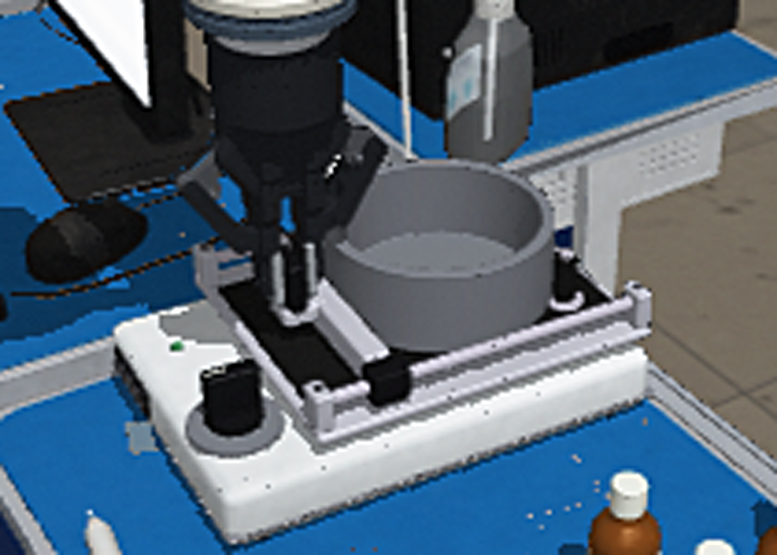

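>>> carry_out(moves=[{"translation": [0.2, 0, 0], "spin": 0, "gripper": 0.5}, {"translation": [0.2, 0, 0], "spin": 0, "gripper": 0.5}, {"translation": [0.2, 0, 0], "spin": 0, "gripper": 0.5}])

```text
time: 10.85
ee_pos: [0.506, 0.1022, 0.1213]
ee_rot: [1.0, -0.03, -0.003, 0.0]
wrist_force: [-18.3, 4.1, -7.9]
opening: 0.0135
```

>>> carry_out(moves=[{"translation": [0.2, 0, 0], "spin": 0, "gripper": 0.5}, {"translation": [0.2, 0, 0], "spin": 0, "gripper": 0.5}, {"translation": [0.2, 0, 0], "spin": 0, "gripper": 0.5}])

```text
time: 11.22
ee_pos: [0.5063, 0.1022, 0.1213]
ee_rot: [1.0, -0.03, -0.004, 0.0]
wrist_force: [-29.1, 4.6, 1.4]
opening: 0.0132
```

>>> carry_out(moves=[{"translation": [-0.4, 0, 0], "spin": 0, "gripper": 0.5}, {"translation": [-0.4, 0, 0], "spin": 0, "gripper": 2.6}, {"translation": [-0.4, 0, 0], "spin": 0, "gripper": 2.6}, {"translation": [-0.4, 0, 0], "spin": 0, "gripper": 2.6}, {"translation": [-0.4, 0, -4], "spin": 0, "gripper": 2.6}, {"translation": [-0.4, 0, -10], "spin": 0, "gripper": 2.6}, {"translation": [0, 3, -16], "spin": 0, "gripper": 3.2}, {"translation": [3, 9, -16], "spin": 0, "gripper": 3.2}, {"translation": [3, 12, -16], "spin": 0, "gripper": 3.2}])

```text
time: 12.35
ee_pos: [0.5354, -0.0219, 0.283]
ee_rot: [1.0, -0.03, 0.002, 0.0]
wrist_force: [-0.0, -0.5, -0.1]
opening: 0.0319
```

```bash
python3 -c "
from h import *
plan((.464,.1018,.119,-.061))
t=cap('top','t9',(160,125,440,300),2.8)
cap('side','s9',(150,110,360,260),3.7)
cap('wrist','w9',None,1.4)
"
```

```text
t 12.35 p [ 0.5354 -0.0219  0.283 ] head -0.061 q6 -0.091 F [-0.  -0.5 -0.1] open 0.0319
[ -7.94 -11.92  16.36] spin 0.0 alt -3.141 dist 21.7
```

View pics/s9.png

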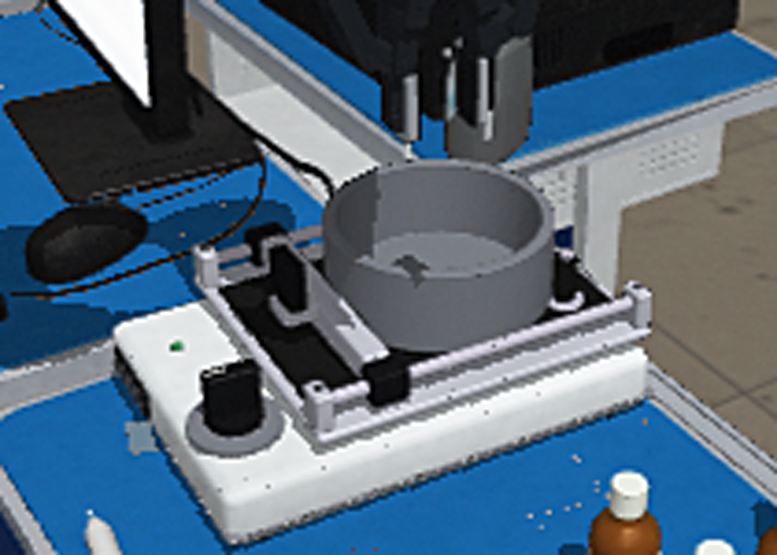

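View pics/t9.png

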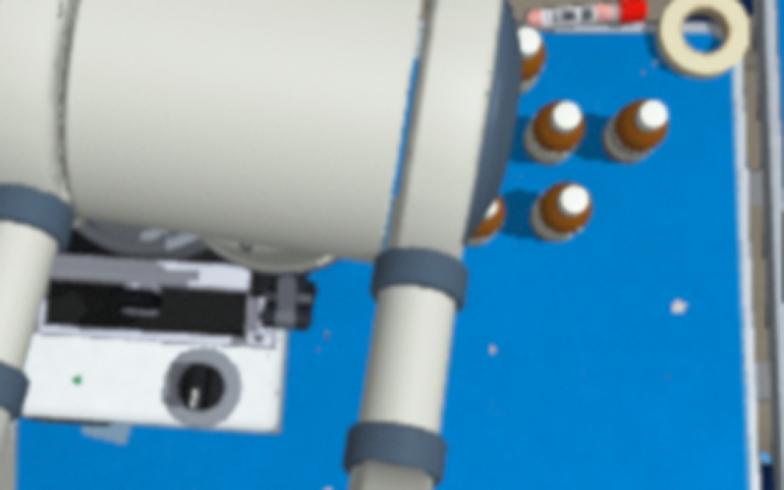

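View pics/w9.png

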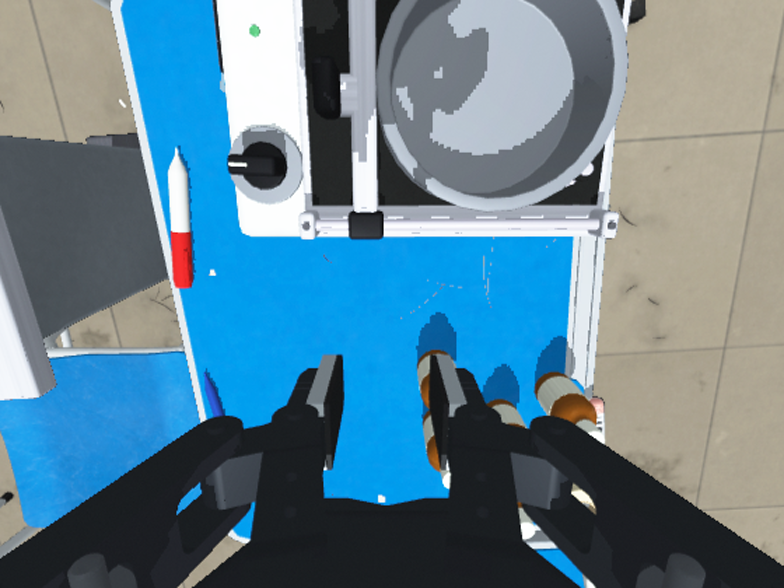

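```bash
python3 -c "
from h import *
w=last('wrist');s=last('side')
x,y=.6120,.0957
ov(w,'w9o',[(circ(x,y,.13,.075),(0,0,255)),(circ(x,y,.13,.066),(0,255,0))],2.8,(700,0,1400,500))
ov(s,'s9o',[(circ(x,y,.13,.075),(0,0,255)),(circ(x,y,.13,.066),(0,255,0)),(circ(x,y,.07,.075),(255,0,255))],4,(850,550,1450,1100))
"
```

```text
(no output)
```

View pics/w9o.png

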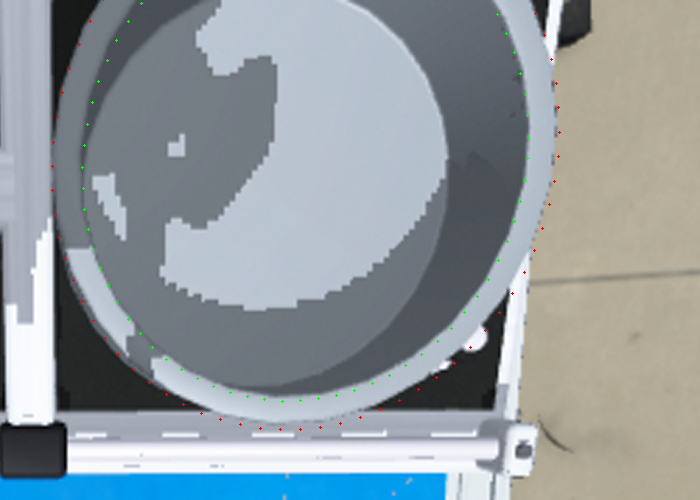

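View pics/s9o.png

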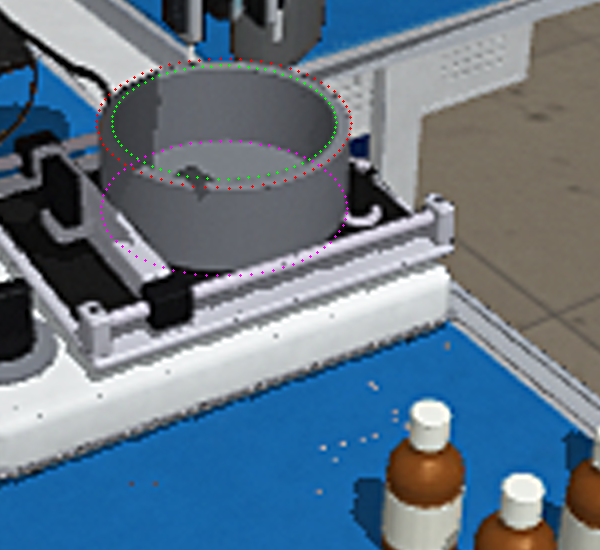

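```bash
python3 -c "
from h import *
c=last('top');s=last('side')
f=lambda ox,oy,k:(lambda x,y:(ox+(x+.5)/k-.5,oy+(y+.5)/k-.5))
T=f(300,120,3.3);S=f(250,210,3.3)
for a,b in [((159,65),(420,59)),((206,152),(383,116)),((307,152),(464,178)),((214,251),(308,159)),((108,256),(231,97))]:
  print(tri([(c,*T(*a)),(s,*S(*b))]).round(4),bp(c,*T(*a),.095).round(4),bp(s,*S(*b),.095).round(4))
"
```

```text
[ 0.7008 -0.1819  0.0958] [ 0.6996 -0.181   0.095 ] [ 0.7035 -0.1818  0.095 ]
[ 0.644  -0.2103  0.0963] [ 0.6433 -0.2098  0.095 ] [ 0.6463 -0.2097  0.095 ]
[ 0.6449 -0.2742  0.0966] [ 0.6436 -0.2733  0.095 ] [ 0.6484 -0.2738  0.095 ]
[ 0.5816 -0.2145  0.0961] [ 0.5802 -0.2137  0.095 ] [ 0.5842 -0.2143  0.095 ]
[ 0.5778 -0.1483  0.0967] [ 0.5767 -0.1476  0.095 ] [ 0.5806 -0.1473  0.095 ]
```

```bash
python3 -c "
from h import *
plan((.58,-.148,.28,0),(.58,-.148,.17,0))
"
```

```text
t 12.5 p [ 0.534  -0.0211  0.2819] head -0.063 q6 -0.089 F [ 0.4  0.3 -0.6] open 0.0317
[ 5.39 12.37  0.2 ] spin -0.063 alt 3.079 dist 13.5
[ 5.38 12.37 11.2 ] spin -0.063 alt 3.079 dist 17.5
```

>>> carry_out(moves=[{"translation": [2.6, 6, 0], "spin": -0.03, "gripper": 4.2}, {"translation": [5.4, 12.4, 0], "spin": -0.063, "gripper": 4.2}, {"translation": [5.4, 12.4, 5], "spin": -0.063, "gripper": 4.2}, {"translation": [5.4, 12.4, 11], "spin": -0.063, "gripper": 4.2}, {"translation": [5.4, 12.4, 11], "spin": -0.063, "gripper": 4.2}, {"translation": [5.4, 12.4, 11], "spin": -0.063, "gripper": 4.2}])

```text
time: 13.25
ee_pos: [0.5812, -0.1462, 0.1737]
ee_rot: [1.0, 0.002, 0.001, 0.0]
wrist_force: [0.4, 0.7, -0.0]
opening: 0.0417
```

```bash
python3 -c "
from h import *
plan((.58,-.148,.086,0))
w=cap('wrist')
P=[(.7025,-.1815),(.646,-.210),(.648,-.274),(.5835,-.214),(.580,-.148)]
ov(w,'w10',[(circ(a,b,.095,.010,36),(0,0,255)) for a,b in P]+[(circ(a,b,0,.02,36),(0,255,0)) for a,b in P])
"
```

```text
t 13.25 p [ 0.5812 -0.1462  0.1737] head 0.004 q6 -0.35 F [ 0.4  0.7 -0. ] open 0.0417
[-0.14  0.17  8.77] spin 0.004 alt -3.138 dist 8.8
```

View pics/w10.png

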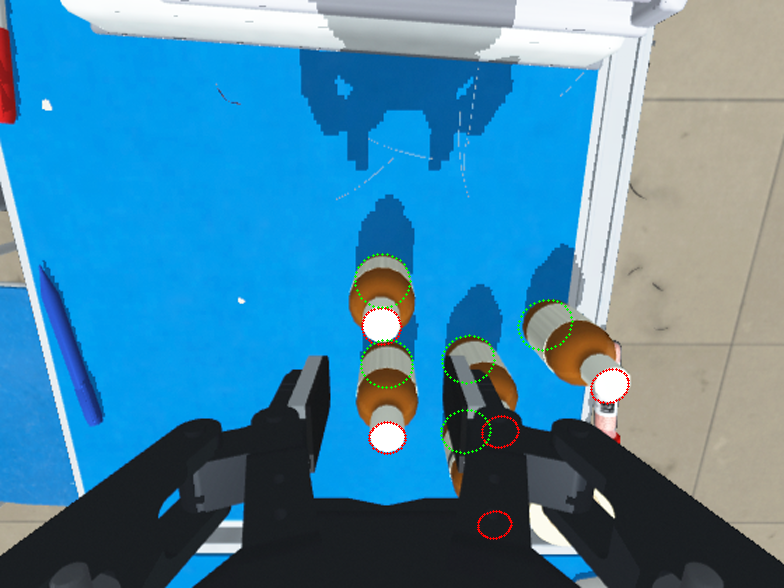

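>>> carry_out(moves=[{"translation": [-0.1, 0.2, 4], "spin": 0, "gripper": 4.2}, {"translation": [-0.1, 0.2, 8.7], "spin": 0, "gripper": 4.2}, {"translation": [-0.1, 0.2, 8.7], "spin": 0, "gripper": 4.2}, {"translation": [-0.1, 0.2, 8.7], "spin": 0, "gripper": 1}, {"translation": [-0.1, 0.2, 8.7], "spin": 0, "gripper": 1}, {"translation": [-0.1, 0.2, 8.7], "spin": 0, "gripper": 1}, {"translation": [-0.1, 0.2, 8.7], "spin": 0, "gripper": 1}], force=30)

```text
time: 14.18
ee_pos: [0.5805, -0.1491, 0.0872]
ee_rot: [1.0, 0.002, 0.002, 0.001]
wrist_force: [-2.2, 0.7, 11.2]
opening: 0.0191
```

```bash
python3 -c "
from h import *
plan((.58,-.148,.29,0),(.655,.097,.29,0))
"
```

```text
t 14.18 p [ 0.5805 -0.1491  0.0872] head 0.003 q6 -0.354 F [-2.2  0.7 11.2] open 0.0191
[  0.03  -0.08 -20.28] spin 0.003 alt -3.139 dist 20.3
[  7.6  -24.56 -20.28] spin 0.003 alt -3.139 dist 32.7
```

>>> carry_out(moves=[{"translation": [0, 0, -4], "spin": 0, "gripper": 1}, {"translation": [0, 0, -10], "spin": 0, "gripper": 1}, {"translation": [0, 0, -15], "spin": 0, "gripper": 1}, {"translation": [1, -3, -19], "spin": 0, "gripper": 1}, {"translation": [2.7, -8.5, -20.3], "spin": 0, "gripper": 1}, {"translation": [4.4, -14, -20.3], "spin": 0, "gripper": 1}, {"translation": [6.1, -19.5, -20.3], "spin": 0, "gripper": 1}, {"translation": [7.6, -24.6, -20.3], "spin": 0, "gripper": 1}, {"translation": [7.6, -24.6, -20.3], "spin": 0, "gripper": 1}, {"translation": [7.6, -24.6, -20.3], "spin": 0, "gripper": 1}])

```text
time: 15.42
ee_pos: [0.6542, 0.0975, 0.2888]
ee_rot: [1.0, 0.002, 0.001, 0.0]
wrist_force: [0.7, -0.4, -0.9]
opening: 0.0187
```

```bash
python3 -c "
from h import *
plan((.655,.097,.24,0),(.655,.097,.163,0))
cap('side','s11',(150,60,360,210),3.7)
"
```

```text
t 15.43 p [0.6542 0.0975 0.2888] head 0.003 q6 0.054 F [ 0.7 -0.4 -0.9] open 0.0187
[0.07 0.05 4.88] spin 0.003 alt -3.138 dist 4.9
[ 0.06  0.05 12.58] spin 0.003 alt -3.138 dist 12.6
```

View pics/s11.png

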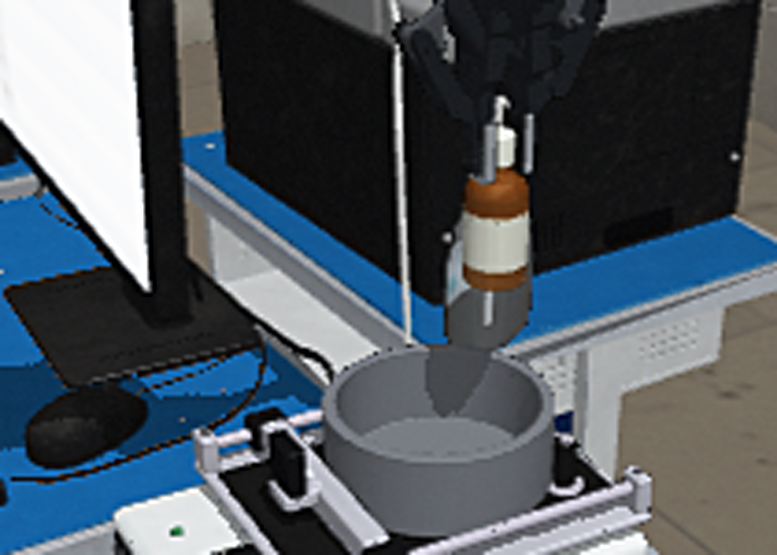

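>>> carry_out(moves=[{"translation": [0, 0, 4], "spin": 0, "gripper": 1}, {"translation": [0, 0, 8], "spin": 0, "gripper": 1}, {"translation": [0, 0, 10.5], "spin": 0, "gripper": 1}, {"translation": [0, 0, 11.8], "spin": 0, "gripper": 1}, {"translation": [0, 0, 11.8], "spin": 0, "gripper": 1}])

```text
time: 16.1
ee_pos: [0.6542, 0.0969, 0.1697]
ee_rot: [1.0, 0.001, -0.0, 0.0]
wrist_force: [-0.1, -0.2, -0.2]
opening: 0.0186
```

```bash
python3 -c "
from h import *
plan((.655,.097,.163,0))
cap('side','s12',(150,60,360,210),3.7)
"
```

```text
t 16.1 p [0.6542 0.0969 0.1697] head 0.002 q6 0.055 F [-0.1 -0.2 -0.2] open 0.0186
[ 0.08 -0.01  0.67] spin 0.002 alt -3.14 dist 0.7
```

View pics/s12.png

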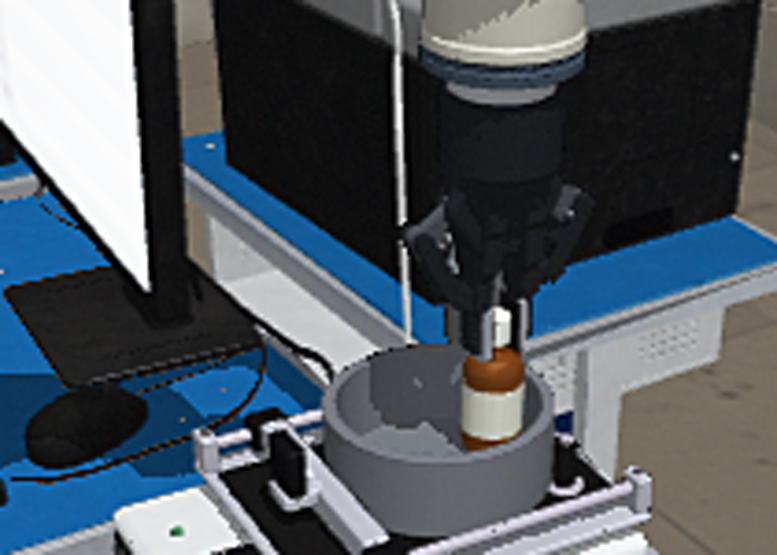

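>>> carry_out(moves=[{"translation": [0, 0, 0.4], "spin": 0, "gripper": 1}, {"translation": [0, 0, 0.6], "spin": 0, "gripper": 1}, {"translation": [0, 0, 0.6], "spin": 0, "gripper": 1}, {"translation": [0, 0, 0.6], "spin": 0, "gripper": 3}, {"translation": [0, 0, 0.6], "spin": 0, "gripper": 3}, {"translation": [0, 0, 0.6], "spin": 0, "gripper": 3}, {"translation": [0, 0, -3], "spin": 0, "gripper": 3}, {"translation": [0, 0, -7], "spin": 0, "gripper": 3}, {"translation": [0, 0, -7], "spin": 0, "gripper": 4}])

```text
time: 17.27
ee_pos: [0.6559, 0.0977, 0.243]
ee_rot: [1.0, 0.002, 0.003, -0.0]
wrist_force: [-0.1, -0.1, -0.7]
opening: 0.0399
```

```bash
python3 -c "
from h import *
plan((.6,-.05,.22,0),(.5835,-.214,.16,0))
cap('side','s13',(150,60,360,210),3.7)
"
```

```text
t 17.27 p [0.6559 0.0977 0.243 ] head 0.003 q6 0.055 F [-0.1 -0.1 -0.7] open 0.0399
[-5.65 14.76  2.26] spin 0.003 alt -3.139 dist 16.0
[-7.38 31.15  8.25] spin 0.003 alt -3.139 dist 33.1
```

View pics/s13.png

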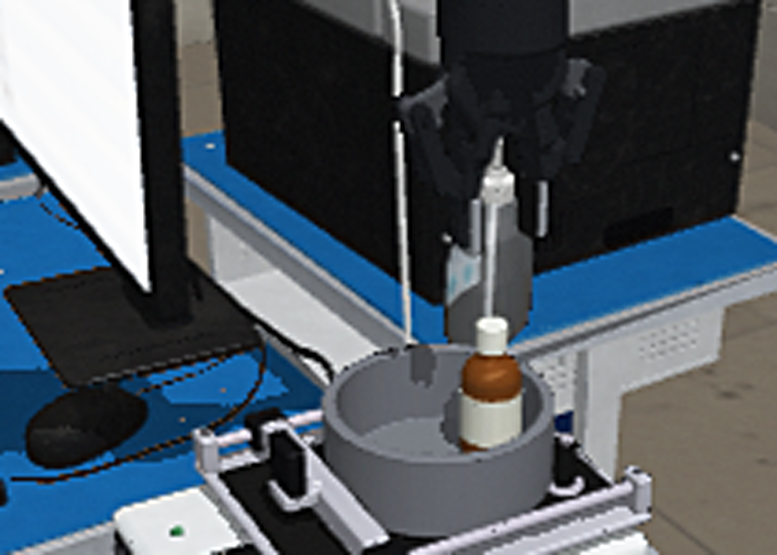

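>>> carry_out(moves=[{"translation": [-1.5, 5, 0], "spin": 0, "gripper": 4.2}, {"translation": [-3, 10.5, 0], "spin": 0, "gripper": 4.2}, {"translation": [-4.4, 16, 0], "spin": 0, "gripper": 4.2}, {"translation": [-5.6, 21, 2], "spin": 0, "gripper": 4.2}, {"translation": [-6.7, 26, 5], "spin": 0, "gripper": 4.2}, {"translation": [-7.3, 31.1, 8], "spin": 0, "gripper": 4.2}, {"translation": [-7.3, 31.1, 8], "spin": 0, "gripper": 4.2}, {"translation": [-7.3, 31.1, 8], "spin": 0, "gripper": 4.2}])

```text
time: 18.32
ee_pos: [0.5819, -0.2133, 0.1589]
ee_rot: [1.0, 0.001, -0.001, -0.0]
wrist_force: [-0.1, -0.1, -0.4]
opening: 0.0422
```

```bash
cat > chk.py <<'E'
from h import *
def chk(name):
    w=cap('wrist')
    P=[(.7025,-.1815),(.646,-.210),(.648,-.274),(.5835,-.214)]
    ov(w,name,[(circ(a,b,.095,.010,36),(0,0,255)) for a,b in P]+[(circ(a,b,0,.02,36),(0,255,0)) for a,b in P])
E
python3 -c "
from chk import *
plan((.5835,-.214,.087,0))
chk('w14')
"
```

```text
t 18.32 p [ 0.5819 -0.2133  0.1589] head 0.002 q6 -0.45 F [-0.1 -0.1 -0.4] open 0.0422
[0.17 0.08 7.19] spin 0.002 alt -3.139 dist 7.2
```

View pics/w14.png

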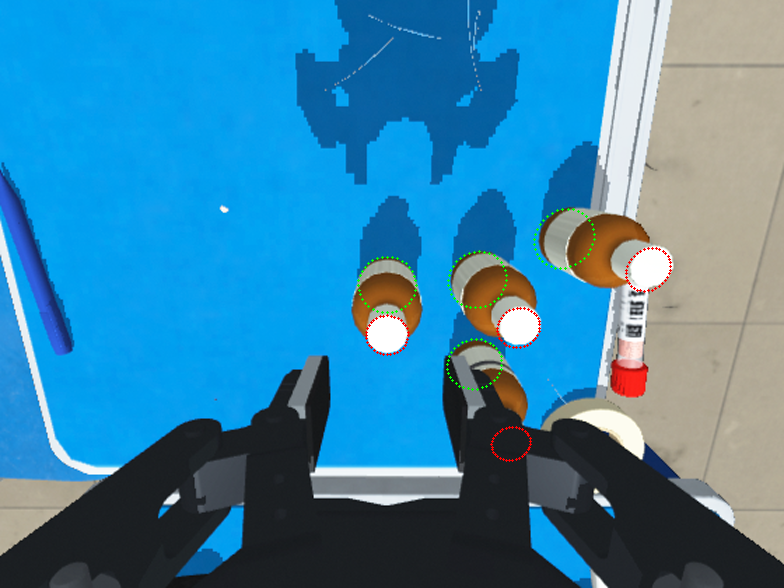

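>>> carry_out(moves=[{"translation": [0.1, 0.1, 4], "spin": 0, "gripper": 4.2}, {"translation": [0.1, 0.1, 7.2], "spin": 0, "gripper": 4.2}, {"translation": [0.1, 0.1, 7.2], "spin": 0, "gripper": 1}, {"translation": [0.1, 0.1, 7.2], "spin": 0, "gripper": 1}, {"translation": [0.1, 0.1, 7.2], "spin": 0, "gripper": 1}, {"translation": [0.1, 0.1, 7.2], "spin": 0, "gripper": 1}, {"translation": [0.1, 0.1, 4], "spin": 0, "gripper": 1}, {"translation": [0.1, 0.1, -2], "spin": 0, "gripper": 1}, {"translation": [0.1, 0.1, -8], "spin": 0, "gripper": 1}, {"translation": [0.1, 0, -13], "spin": 0, "gripper": 1}])

```text
time: 19.62
ee_pos: [0.5833, -0.2137, 0.2927]
ee_rot: [1.0, 0.001, 0.001, 0.0]
wrist_force: [0.5, -0.4, -1.1]
opening: 0.0192
```

```bash
python3 -c "
from h import *
plan((.568,.097,.29,0))
"
```

```text
t 19.62 p [ 0.5833 -0.2137  0.2927] head 0.003 q6 -0.45 F [ 0.5 -0.4 -1.1] open 0.0192
[ -1.44 -31.07   0.24] spin 0.003 alt -3.139 dist 31.1
```

>>> carry_out(moves=[{"translation": [-0.3, -5.5, 0], "spin": 0, "gripper": 1}, {"translation": [-0.6, -11, 0], "spin": 0, "gripper": 1}, {"translation": [-0.9, -17, 0], "spin": 0, "gripper": 1}, {"translation": [-1.2, -23, 0], "spin": 0, "gripper": 1}, {"translation": [-1.4, -29, 0.2], "spin": 0, "gripper": 1}, {"translation": [-1.4, -31.1, 0.2], "spin": 0, "gripper": 1}, {"translation": [-1.4, -31.1, 0.2], "spin": 0, "gripper": 1}, {"translation": [-1.4, -31.1, 4], "spin": 0, "gripper": 1}])

```text
time: 20.62
ee_pos: [0.5702, 0.0964, 0.2517]
ee_rot: [1.0, 0.001, 0.003, 0.0]
wrist_force: [0.3, 0.3, -1.2]
opening: 0.0189
```

```bash
python3 -c "
from h import *
plan((.568,.097,.170,0),(.568,.097,.163,0))
"
```

```text
t 20.62 p [0.5702 0.0964 0.2517] head 0.003 q6 0.062 F [ 0.3  0.3 -1.2] open 0.0189
[-0.27 -0.06  8.16] spin 0.003 alt -3.139 dist 8.2
[-0.28 -0.06  8.86] spin 0.003 alt -3.139 dist 8.9
```

>>> carry_out(moves=[{"translation": [-0.2, 0, 3], "spin": 0, "gripper": 1}, {"translation": [-0.2, 0, 6.5], "spin": 0, "gripper": 1}, {"translation": [-0.2, 0, 8.1], "spin": 0, "gripper": 1}, {"translation": [-0.2, 0, 8.1], "spin": 0, "gripper": 1}])

```text
time: 21.12
ee_pos: [0.5663, 0.0965, 0.1682]
ee_rot: [1.0, 0.001, -0.001, 0.0]
wrist_force: [0.1, 0.5, -0.8]
opening: 0.0187
```

```bash
python3 -c "
from h import *
plan((.568,.097,.163,0))
cap('side','s15',(150,60,360,210),3.7)
"
```

```text
t 21.12 p [0.5663 0.0965 0.1682] head 0.002 q6 0.063 F [ 0.1  0.5 -0.8] open 0.0187
[ 0.17 -0.05  0.52] spin 0.002 alt -3.14 dist 0.6
```

View pics/s15.png

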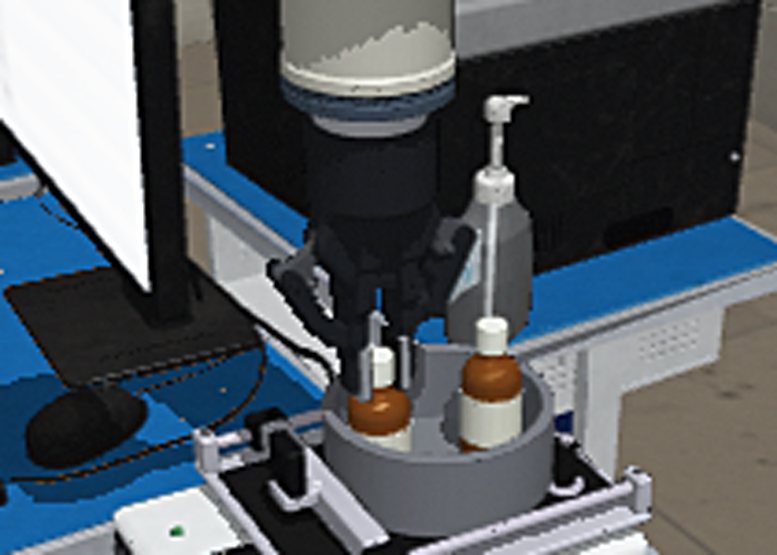

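>>> carry_out(moves=[{"translation": [0.15, 0, 0.3], "spin": 0, "gripper": 1}, {"translation": [0.15, 0, 0.5], "spin": 0, "gripper": 1}, {"translation": [0.15, 0, 0.5], "spin": 0, "gripper": 1}, {"translation": [0.15, 0, 0.5], "spin": 0, "gripper": 3}, {"translation": [0.15, 0, 0.5], "spin": 0, "gripper": 3}, {"translation": [0.15, 0, 0.5], "spin": 0, "gripper": 3}, {"translation": [0.15, 0, -3], "spin": 0, "gripper": 3}, {"translation": [0.15, 0, -8], "spin": 0, "gripper": 3}, {"translation": [0.15, 0, -8], "spin": 0, "gripper": 4}])

```text
time: 22.3
ee_pos: [0.5697, 0.0975, 0.2522]
ee_rot: [1.0, 0.002, 0.003, -0.0]
wrist_force: [-0.2, -0.3, -1.3]
opening: 0.0401
```

```bash
python3 -c "
from h import *
plan((.646,-.21,.16,-np.pi/2))
cap('side','s16',(150,60,360,210),3.7)
"
```

```text
t 22.3 p [0.5697 0.0975 0.2522] head 0.003 q6 0.063 F [-0.2 -0.3 -1.3] open 0.0401
[ 7.48 30.78  9.26] spin 1.574 alt -1.568 dist 33.0
```

View pics/s16.png

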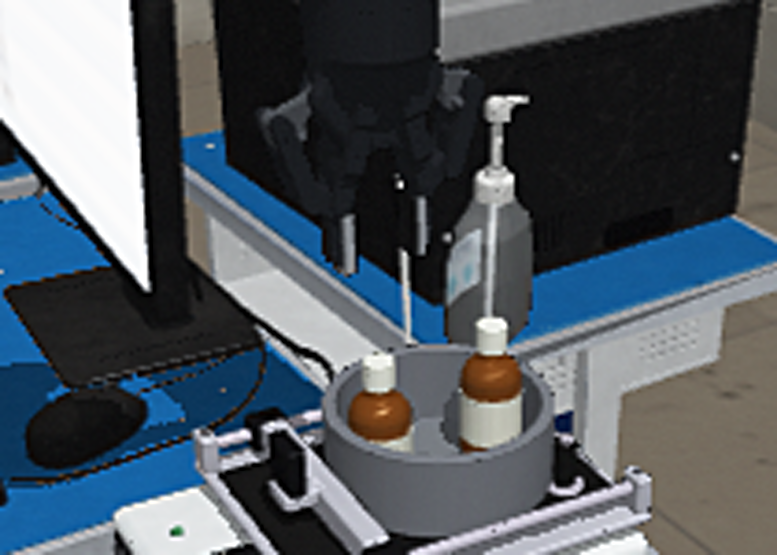

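>>> carry_out(moves=[{"translation": [1, 4, 0], "spin": 0.17, "gripper": 4.2}, {"translation": [2, 8, 0], "spin": 0.34, "gripper": 4.2}, {"translation": [3, 12, 0], "spin": 0.51, "gripper": 4.2}, {"translation": [4, 16, 0], "spin": 0.68, "gripper": 4.2}, {"translation": [5, 20, 0], "spin": 0.85, "gripper": 4.2}, {"translation": [6, 24, 1], "spin": 1.02, "gripper": 4.2}, {"translation": [7, 28, 3], "spin": 1.2, "gripper": 4.2}, {"translation": [7.5, 30.8, 5], "spin": 1.38, "gripper": 4.2}, {"translation": [7.5, 30.8, 7], "spin": 1.57, "gripper": 4.2}, {"translation": [7.5, 30.8, 9], "spin": 1.57, "gripper": 4.2}])

```text
time: 23.6
ee_pos: [0.6431, -0.2107, 0.1564]
ee_rot: [-0.707, 0.707, 0.001, -0.0]
wrist_force: [-0.1, -0.4, 0.3]
opening: 0.0417
```

```bash
python3 -c "
from chk import *
plan((.646,-.21,.087,-np.pi/2))
chk('w17')
"
```

```text
t 23.6 p [ 0.6431 -0.2107  0.1564] head -1.571 q6 1.166 F [-0.1 -0.4  0.3] open 0.0417
[-0.06 -0.31  6.94] spin -0.0 alt 3.141 dist 6.9
```

View pics/w17.png

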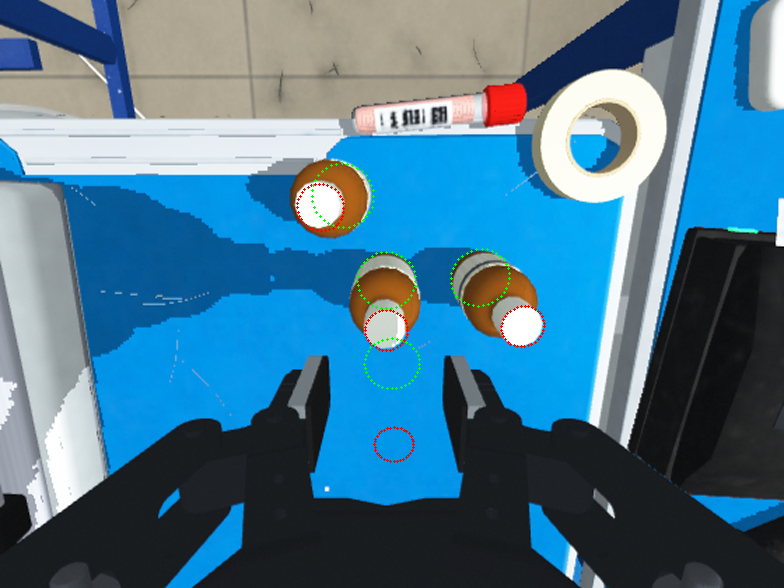

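Overlay matches within about 1 mm. Grasp bottle 2 and lift.

>>> carry_out(moves=[{"translation": [-0.1, -0.3, 4], "spin": 0, "gripper": 4.2}, {"translation": [-0.1, -0.3, 6.9], "spin": 0, "gripper": 4.2}, {"translation": [-0.1, -0.3, 6.9], "spin": 0, "gripper": 1}, {"translation": [-0.1, -0.3, 6.9], "spin": 0, "gripper": 1}, {"translation": [-0.1, -0.3, 6.9], "spin": 0, "gripper": 1}, {"translation": [-0.1, -0.3, 6.9], "spin": 0, "gripper": 1}, {"translation": [-0.1, -0.3, 4], "spin": 0, "gripper": 1}, {"translation": [-0.1, -0.3, -2], "spin": 0, "gripper": 1}, {"translation": [-0.1, -0.3, -8], "spin": 0, "gripper": 1}, {"translation": [-0.1, -0.3, -13], "spin": 0, "gripper": 1}])

```text
time: 24.9
ee_pos: [0.6468, -0.2094, 0.2919]
ee_rot: [0.708, -0.706, 0.001, -0.0]
wrist_force: [0.2, -0.7, -1.6]
opening: 0.0187
```

```bash
python3 -c "
from h import *
plan((.6115,.1405,.29,-np.pi/2))
"
```

```text
t 24.9 p [ 0.6468 -0.2094  0.2919] head -1.567 q6 1.166 F [ 0.2 -0.7 -1.6] open 0.0187
[-35.     3.4    0.15] spin 0.004 alt -3.138 dist 35.2
```

>>> carry_out(moves=[{"translation": [-5, 0.5, 0], "spin": 0, "gripper": 1}, {"translation": [-11, 1.1, 0], "spin": 0, "gripper": 1}, {"translation": [-17, 1.7, 0], "spin": 0, "gripper": 1}, {"translation": [-23, 2.3, 0], "spin": 0, "gripper": 1}, {"translation": [-29, 2.9, 0], "spin": 0, "gripper": 1}, {"translation": [-33.5, 3.4, 0], "spin": 0, "gripper": 1}, {"translation": [-35, 3.4, 0], "spin": 0, "gripper": 1}, {"translation": [-35, 3.4, 0], "spin": 0, "gripper": 1}, {"translation": [-35, 3.4, 4], "spin": 0, "gripper": 1}, {"translation": [-35, 3.4, 4], "spin": 0, "gripper": 1}])

```text
time: 26.15
ee_pos: [0.6103, 0.1387, 0.2465]
ee_rot: [0.708, -0.706, -0.001, 0.002]
wrist_force: [0.2, 0.1, 0.4]
opening: 0.0191
```

```bash
python3 -c "
from h import *
plan((.6115,.1405,.17,-np.pi/2),(.6115,.1405,.163,-np.pi/2))
cap('wrist','w18',None,1.4)
"
```

```text
t 26.15 p [0.6103 0.1387 0.2465] head -1.568 q6 1.697 F [0.2 0.1 0.4] open 0.0191
[-0.18 -0.16  7.65] spin 0.002 alt -3.139 dist 7.7
[-0.18 -0.16  8.35] spin 0.002 alt -3.139 dist 8.4
```

View pics/w18.png

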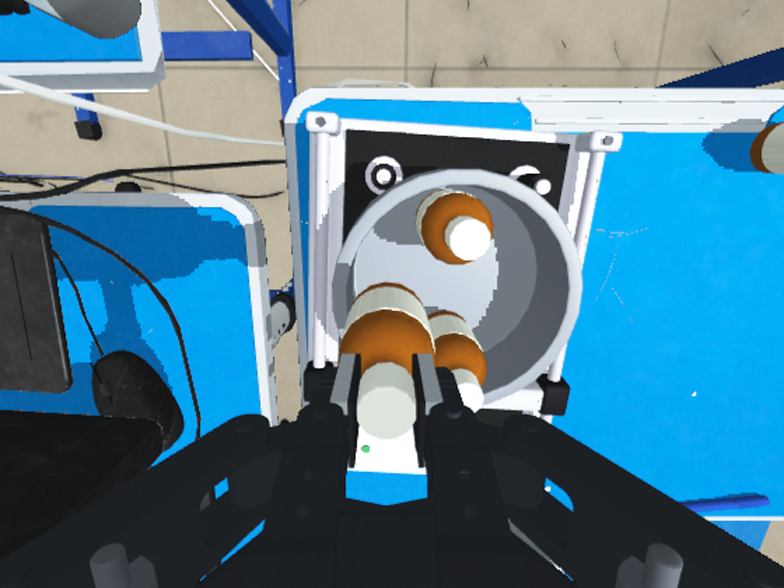

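```bash
python3 -c "
from h import *
w=last('wrist')
x,y=.6115,.097
ov(w,'w18o',[(circ(x,y,.13,.075),(0,0,255)),(circ(x,y,.13,.066),(0,255,0)),(circ(.655,.097,.171,.01),(255,0,0))],2.8,(600,250,1300,900))
"
```

```text
(no output)
```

View pics/w18o.png

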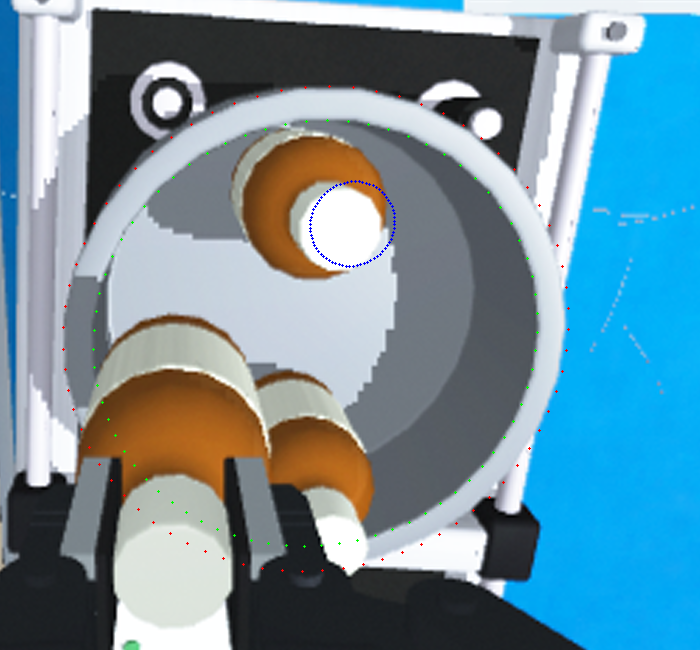

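>>> carry_out(moves=[{"translation": [-0.1, -0.1, 3], "spin": 0, "gripper": 1}, {"translation": [-0.1, -0.1, 6], "spin": 0, "gripper": 1}, {"translation": [-0.1, -0.1, 7.7], "spin": 0, "gripper": 1}, {"translation": [-0.1, -0.1, 7.7], "spin": 0, "gripper": 1}])

```text
time: 26.7
ee_pos: [0.6126, 0.141, 0.1717]
ee_rot: [0.708, -0.706, -0.0, 0.0]
wrist_force: [0.3, 0.2, -0.0]
opening: 0.0187
```

```bash
python3 -c "
from h import *
plan((.6115,.1405,.163,-np.pi/2))
cap('side','s19',(150,60,360,210),3.7)
"
```

```text
t 26.7 p [0.6126 0.141  0.1717] head -1.567 q6 1.699 F [ 0.3  0.2 -0. ] open 0.0187
[0.05 0.1  0.87] spin 0.003 alt -3.138 dist 0.9
```

View pics/s19.png

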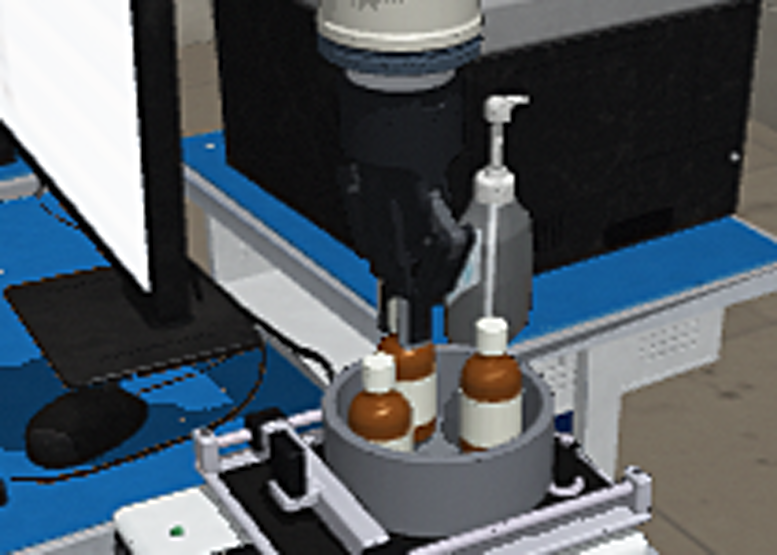

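>>> carry_out(moves=[{"translation": [0, 0, 0.5], "spin": 0, "gripper": 1}, {"translation": [0, 0, 0.7], "spin": 0, "gripper": 1}, {"translation": [0, 0, 0.8], "spin": 0, "gripper": 1}, {"translation": [0, 0, 0.8], "spin": 0, "gripper": 3}, {"translation": [0, 0, 0.8], "spin": 0, "gripper": 3}, {"translation": [0, 0, 0.8], "spin": 0, "gripper": 3}, {"translation": [0, 0, -3], "spin": 0, "gripper": 3}, {"translation": [0, 0, -8], "spin": 0, "gripper": 3}, {"translation": [0, 0, -10], "spin": 0, "gripper": 4}])

```text
time: 27.88
ee_pos: [0.6133, 0.1416, 0.2746]
ee_rot: [0.708, -0.706, 0.001, -0.001]
wrist_force: [-0.3, 0.5, -0.4]
opening: 0.04
```

```bash
python3 -c "
from h import *
plan((.648,-.274,.16,-np.pi/2))
cap('side','s20',(150,60,360,210),3.7)
"
```

```text
t 27.88 p [0.6133 0.1416 0.2746] head -1.567 q6 1.699 F [-0.3  0.5 -0.4] open 0.04
[41.58 -3.27 11.46] spin 0.004 alt -3.138 dist 43.3
```

View pics/s20.png

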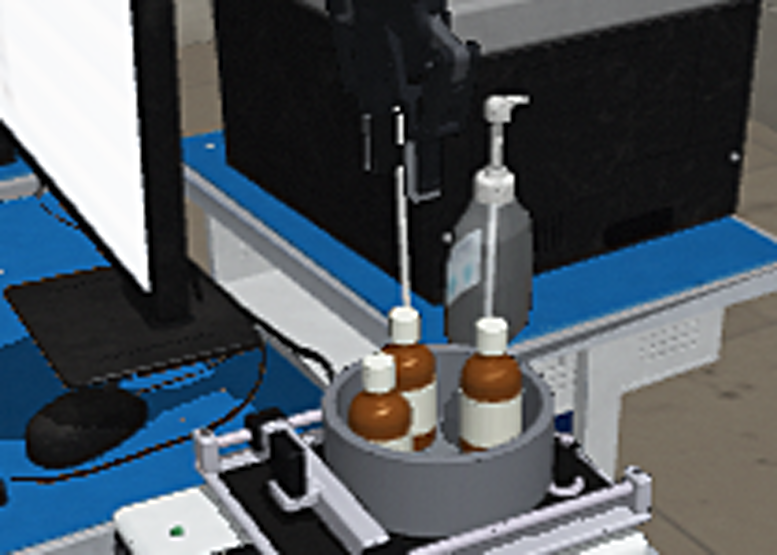

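>>> carry_out(moves=[{"translation": [5.5, -0.4, 0], "spin": 0, "gripper": 4.2}, {"translation": [11, -0.8, 0], "spin": 0, "gripper": 4.2}, {"translation": [17, -1.3, 0], "spin": 0, "gripper": 4.2}, {"translation": [23, -1.8, 1], "spin": 0, "gripper": 4.2}, {"translation": [29, -2.3, 3], "spin": 0, "gripper": 4.2}, {"translation": [35, -2.8, 5], "spin": 0, "gripper": 4.2}, {"translation": [40, -3.3, 8], "spin": 0, "gripper": 4.2}, {"translation": [41.6, -3.3, 11.3], "spin": 0, "gripper": 4.2}, {"translation": [41.6, -3.3, 11.3], "spin": 0, "gripper": 4.2}, {"translation": [41.6, -3.3, 11.3], "spin": 0, "gripper": 4.2}])

```text
time: 29.18
ee_pos: [0.6475, -0.2737, 0.1596]
ee_rot: [0.709, -0.706, 0.0, -0.0]
wrist_force: [0.1, -1.0, 0.6]
opening: 0.0423
```

```bash
python3 -c "
from chk import *
plan((.648,-.274,.087,-np.pi/2))
chk('w21')
"
```

```text
t 29.18 p [ 0.6475 -0.2737  0.1596] head -1.566 q6 1.081 F [ 0.1 -1.   0.6] open 0.0423
[ 0.03 -0.05  7.26] spin 0.004 alt -3.137 dist 7.3
```

View pics/w21.png

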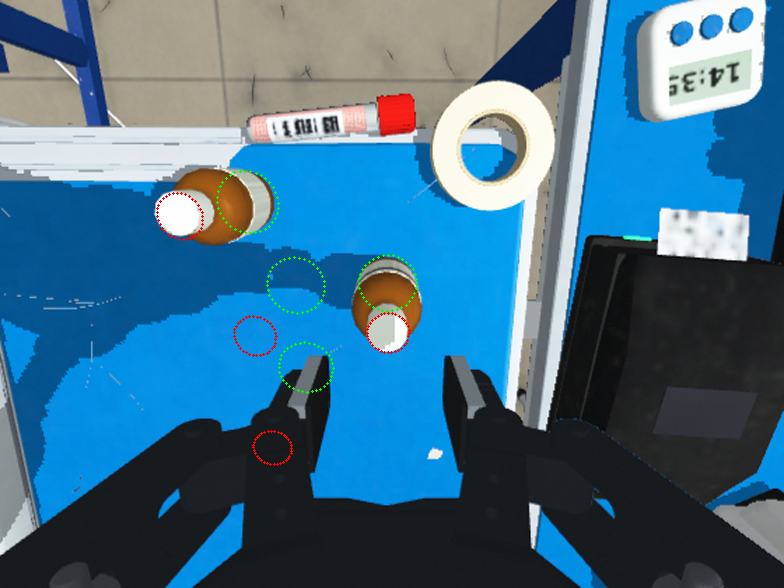

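>>> carry_out(moves=[{"translation": [0, 0, 4], "spin": 0, "gripper": 4.2}, {"translation": [0, 0, 7.2], "spin": 0, "gripper": 4.2}, {"translation": [0, 0, 7.2], "spin": 0, "gripper": 1}, {"translation": [0, 0, 7.2], "spin": 0, "gripper": 1}, {"translation": [0, 0, 7.2], "spin": 0, "gripper": 1}, {"translation": [0, 0, 7.2], "spin": 0, "gripper": 1}, {"translation": [0, 0, 4], "spin": 0, "gripper": 1}, {"translation": [0, 0, -2], "spin": 0, "gripper": 1}, {"translation": [0, 0, -8], "spin": 0, "gripper": 1}, {"translation": [0, 0, -13], "spin": 0, "gripper": 1}])

```text
time: 30.48
ee_pos: [0.6471, -0.2744, 0.2919]
ee_rot: [0.708, -0.706, 0.001, -0.0]
wrist_force: [0.7, -0.2, -1.3]
opening: 0.019
```

```bash
python3 -c "
from h import *
plan((.6115,.0535,.29,-np.pi/2))
"
```

```text
t 30.48 p [ 0.6471 -0.2744  0.2919] head -1.567 q6 1.081 F [ 0.7 -0.2 -1.3] open 0.019
[-32.81   3.44   0.15] spin 0.004 alt -3.138 dist 33.0
```

>>> carry_out(moves=[{"translation": [-5, 0.5, 0], "spin": 0, "gripper": 1}, {"translation": [-11, 1.1, 0], "spin": 0, "gripper": 1}, {"translation": [-17, 1.7, 0], "spin": 0, "gripper": 1}, {"translation": [-23, 2.3, 0], "spin": 0, "gripper": 1}, {"translation": [-28, 2.9, 0], "spin": 0, "gripper": 1}, {"translation": [-32, 3.4, 0], "spin": 0, "gripper": 1}, {"translation": [-32.8, 3.4, 0], "spin": 0, "gripper": 1}, {"translation": [-32.8, 3.4, 0], "spin": 0, "gripper": 1}, {"translation": [-32.8, 3.4, 4], "spin": 0, "gripper": 1}, {"translation": [-32.8, 3.4, 4], "spin": 0, "gripper": 1}])

```text
time: 31.72
ee_pos: [0.6105, 0.0522, 0.2466]
ee_rot: [0.708, -0.706, -0.002, 0.002]
wrist_force: [0.3, -0.7, -1.0]
opening: 0.019
```

```bash
python3 -c "
from h import *
plan((.6115,.0535,.17,-np.pi/2),(.6115,.0535,.163,-np.pi/2))
w=cap('wrist')
x,y=.6115,.097
ov(w,'w22',[(circ(x,y,.13,.075),(0,0,255)),(circ(x,y,.13,.066),(0,255,0)),(circ(.655,.097,.171,.01),(255,0,0)),(circ(.6115,.1405,.171,.01),(255,0,0))],1.4)
"
```

```text
t 31.73 p [0.6105 0.0522 0.2466] head -1.568 q6 1.556 F [ 0.3 -0.7 -1. ] open 0.019
[-0.13 -0.13  7.65] spin 0.002 alt -3.139 dist 7.7
[-0.13 -0.14  8.35] spin 0.002 alt -3.139 dist 8.4
```

View pics/w22.png

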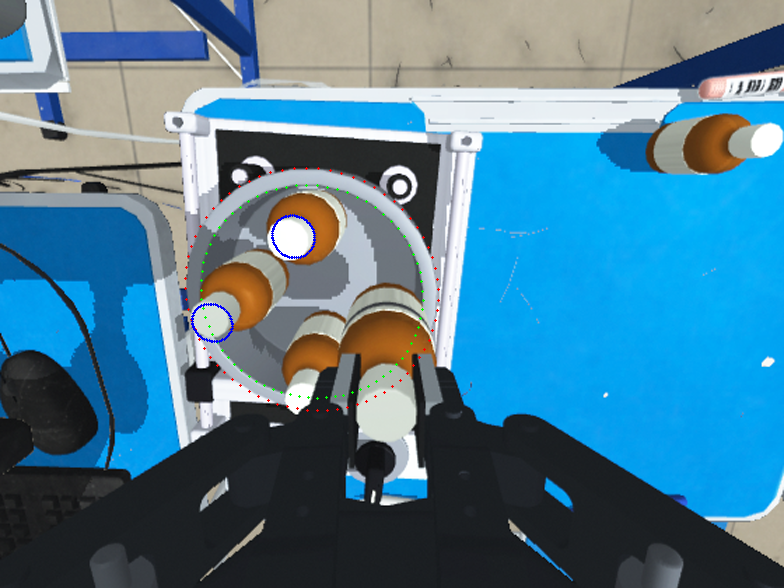

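>>> carry_out(moves=[{"translation": [-0.1, -0.1, 3], "spin": 0, "gripper": 1}, {"translation": [-0.1, -0.1, 6], "spin": 0, "gripper": 1}, {"translation": [-0.1, -0.1, 7.7], "spin": 0, "gripper": 1}, {"translation": [-0.1, -0.1, 7.7], "spin": 0, "gripper": 1}])

```text
time: 32.28
ee_pos: [0.6129, 0.0541, 0.1716]
ee_rot: [0.708, -0.706, -0.0, 0.0]
wrist_force: [0.1, -0.9, -1.2]
opening: 0.0189
```

```bash
python3 -c "
from h import *
plan((.6115,.0535,.163,-np.pi/2))
cap('side','s23',(150,60,360,210),3.7)
"
```

```text
t 32.27 p [0.6129 0.0541 0.1716] head -1.567 q6 1.558 F [ 0.1 -0.9 -1.2] open 0.0189
[0.06 0.13 0.86] spin 0.003 alt -3.138 dist 0.9
```

View pics/s23.png

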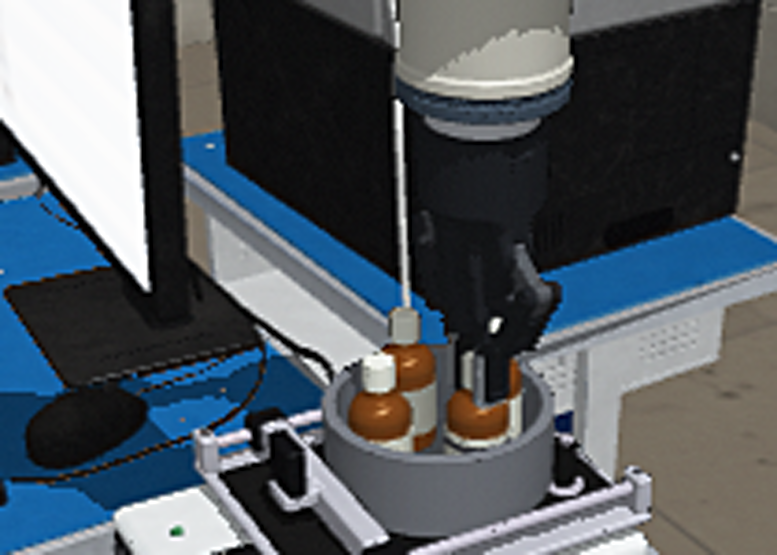

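>>> carry_out(moves=[{"translation": [0, 0, 0.5], "spin": 0, "gripper": 1}, {"translation": [0, 0, 0.7], "spin": 0, "gripper": 1}, {"translation": [0, 0, 0.8], "spin": 0, "gripper": 1}, {"translation": [0, 0, 0.8], "spin": 0, "gripper": 3}, {"translation": [0, 0, 0.8], "spin": 0, "gripper": 3}, {"translation": [0, 0, 0.8], "spin": 0, "gripper": 3}, {"translation": [0, 0, -3], "spin": 0, "gripper": 3}, {"translation": [0, 0, -8], "spin": 0, "gripper": 3}, {"translation": [0, 0, -10], "spin": 0, "gripper": 4}])

```text
time: 33.45
ee_pos: [0.6137, 0.0545, 0.2747]
ee_rot: [0.708, -0.706, 0.001, -0.001]
wrist_force: [-0.2, -0.2, -0.8]
opening: 0.0398
```

```bash
python3 -c "
from h import *
plan((.7025,-.1815,.16,-np.pi/2))
cap('side','s24',(150,60,360,210),3.7)
"
```

```text
t 33.45 p [0.6137 0.0545 0.2747] head -1.567 q6 1.559 F [-0.2 -0.2 -0.8] open 0.0398
[23.63 -8.75 11.5 ] spin 0.004 alt -3.138 dist 27.7
```

View pics/s24.png

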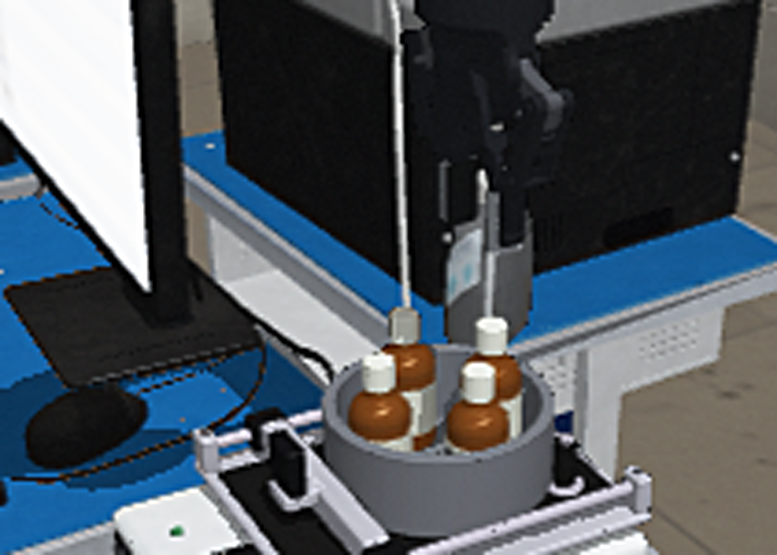

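>>> carry_out(moves=[{"translation": [5, -1.8, 0], "spin": 0, "gripper": 4.2}, {"translation": [10, -3.7, 0], "spin": 0, "gripper": 4.2}, {"translation": [15, -5.5, 0], "spin": 0, "gripper": 4.2}, {"translation": [20, -7.3, 2], "spin": 0, "gripper": 4.2}, {"translation": [23.6, -8.7, 5], "spin": 0, "gripper": 4.2}, {"translation": [23.6, -8.7, 9], "spin": 0, "gripper": 4.2}, {"translation": [23.6, -8.7, 11.3], "spin": 0, "gripper": 4.2}, {"translation": [23.6, -8.7, 11.3], "spin": 0, "gripper": 4.2}, {"translation": [23.6, -8.7, 11.3], "spin": 0, "gripper": 4.2}])

```text
time: 34.62
ee_pos: [0.7012, -0.1813, 0.1598]
ee_rot: [0.709, -0.706, 0.001, -0.0]
wrist_force: [0.4, 0.0, 0.3]
opening: 0.0421
```

```bash
python3 -c "
from chk import *
plan((.7025,-.1815,.087,-np.pi/2))
chk('w25')
"
```

```text
t 34.62 p [ 0.7012 -0.1813  0.1598] head -1.567 q6 1.231 F [0.4 0.  0.3] open 0.0421
[ 0.02 -0.12  7.28] spin 0.004 alt -3.138 dist 7.3
```

View pics/w25.png

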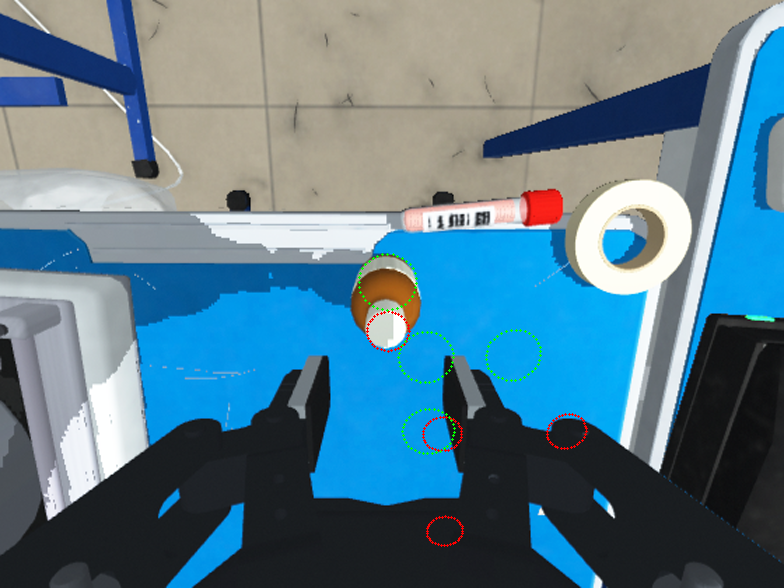

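>>> carry_out(moves=[{"translation": [0, -0.1, 4], "spin": 0, "gripper": 4.2}, {"translation": [0, -0.1, 7.2], "spin": 0, "gripper": 4.2}, {"translation": [0, -0.1, 7.2], "spin": 0, "gripper": 1}, {"translation": [0, -0.1, 7.2], "spin": 0, "gripper": 1}, {"translation": [0, -0.1, 7.2], "spin": 0, "gripper": 1}, {"translation": [0, -0.1, 7.2], "spin": 0, "gripper": 1}, {"translation": [0, -0.1, 4], "spin": 0, "gripper": 1}, {"translation": [0, -0.1, -2], "spin": 0, "gripper": 1}, {"translation": [0, -0.1, -8], "spin": 0, "gripper": 1}, {"translation": [0, -0.1, -13], "spin": 0, "gripper": 1}])

```text
time: 35.92
ee_pos: [0.7018, -0.1812, 0.2919]
ee_rot: [0.708, -0.706, 0.001, -0.0]
wrist_force: [1.2, -1.0, -1.3]
opening: 0.0189
```

```bash
python3 -c "
from h import *
plan((.612,.0975,.29,-np.pi/2))
"
```

```text
t 35.92 p [ 0.7018 -0.1812  0.2919] head -1.567 q6 1.232 F [ 1.2 -1.  -1.3] open 0.0189
[-27.91   8.87   0.16] spin 0.004 alt -3.138 dist 29.3
```

>>> carry_out(moves=[{"translation": [-5, 1.6, 0], "spin": 0, "gripper": 1}, {"translation": [-10.5, 3.3, 0], "spin": 0, "gripper": 1}, {"translation": [-16, 5.1, 0], "spin": 0, "gripper": 1}, {"translation": [-22, 7, 0], "spin": 0, "gripper": 1}, {"translation": [-26.5, 8.5, 0], "spin": 0, "gripper": 1}, {"translation": [-27.9, 8.9, 0], "spin": 0, "gripper": 1}, {"translation": [-27.9, 8.9, 0], "spin": 0, "gripper": 1}, {"translation": [-27.9, 8.9, 1.5], "spin": 0, "gripper": 1}, {"translation": [-27.9, 8.9, 1.5], "spin": 0, "gripper": 1}])

```text
time: 37.05
ee_pos: [0.6112, 0.0962, 0.2718]
ee_rot: [0.708, -0.706, -0.001, 0.001]
wrist_force: [0.1, 0.4, -1.4]
opening: 0.019
```

```bash
python3 -c "
from h import *
plan((.612,.0975,.17,-np.pi/2),(.612,.0975,.163,-np.pi/2))
w=cap('wrist')
x,y=.6115,.097
ov(w,'w26',[(circ(x,y,.13,.075),(0,0,255)),(circ(x,y,.13,.066),(0,255,0))]+[(circ(a,b,.171,.01),(255,0,0)) for a,b in [(.655,.097),(.6125,.141),(.6125,.054),(.568,.097)]],1.4)
cap('side','s26',(150,60,360,210),3.7)
"
```

```text
t 37.05 p [0.6112 0.0962 0.2718] head -1.569 q6 1.628 F [ 0.1  0.4 -1.4] open 0.019
[-0.14 -0.1  10.18] spin 0.002 alt -3.139 dist 10.2
[-0.14 -0.11 10.88] spin 0.002 alt -3.139 dist 10.9
```

View pics/w26.png

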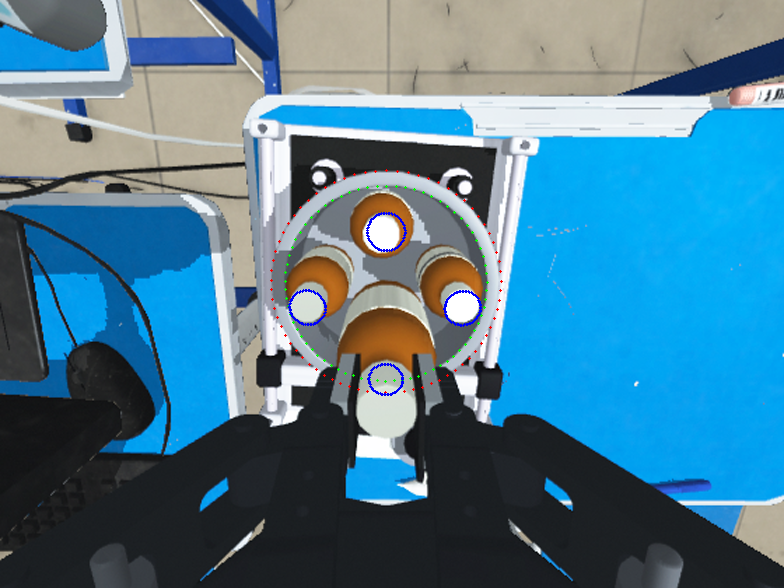

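View pics/s26.png

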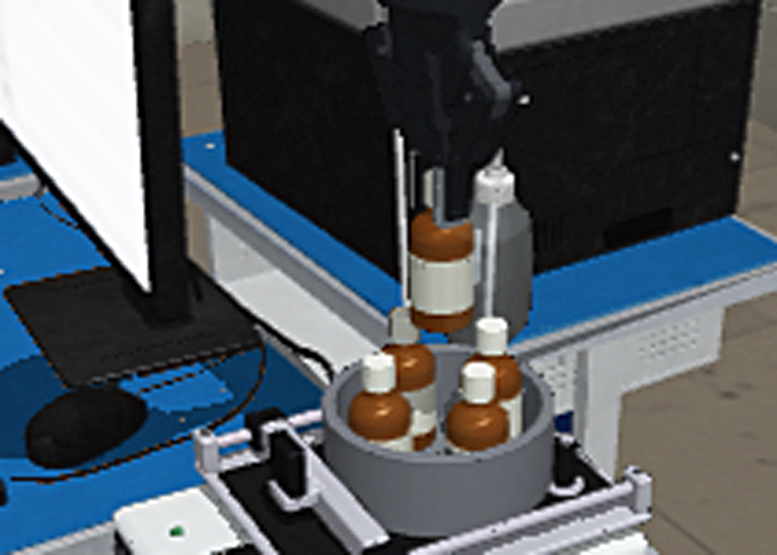

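Placed bottles match predictions well. Lower the middle one.

>>> carry_out(moves=[{"translation": [-0.1, 0, 3], "spin": 0, "gripper": 1}, {"translation": [-0.1, 0, 6], "spin": 0, "gripper": 1}, {"translation": [-0.1, 0, 8.5], "spin": 0, "gripper": 1}, {"translation": [-0.1, 0, 10.1], "spin": 0, "gripper": 1}, {"translation": [-0.1, 0, 10.1], "spin": 0, "gripper": 1}])

```text
time: 37.78
ee_pos: [0.6113, 0.0982, 0.1718]
ee_rot: [0.708, -0.706, -0.001, 0.001]
wrist_force: [-0.3, -0.4, -1.1]
opening: 0.0193
```

```bash
python3 -c "
from h import *
plan((.612,.0975,.163,-np.pi/2))
"
```

```text
t 37.77 p [0.6113 0.0982 0.1718] head -1.567 q6 1.63 F [-0.3 -0.4 -1.1] open 0.0193
[ 0.07 -0.08  0.88] spin 0.003 alt -3.138 dist 0.9
```

>>> carry_out(moves=[{"translation": [0, 0, 0.5], "spin": 0, "gripper": 1}, {"translation": [0, 0, 0.7], "spin": 0, "gripper": 1}, {"translation": [0, 0, 0.8], "spin": 0, "gripper": 1}, {"translation": [0, 0, 0.8], "spin": 0, "gripper": 2.8}, {"translation": [0, 0, 0.8], "spin": 0, "gripper": 2.8}, {"translation": [0, 0, 0.8], "spin": 0, "gripper": 2.8}, {"translation": [0, 0, -3], "spin": 0, "gripper": 2.8}, {"translation": [0, 0, -8], "spin": 0, "gripper": 2.8}, {"translation": [0, 0, -10], "spin": 0, "gripper": 2.8}])

```text
time: 38.9
ee_pos: [0.6125, 0.0986, 0.2757]
ee_rot: [0.708, -0.706, 0.001, -0.001]
wrist_force: [-0.3, -0.1, -1.1]
opening: 0.0279
```

```bash
python3 -c "
from h import *
plan((.442,.0585,.25,-np.pi/2-.14))
w=cap('wrist')
x,y=.6115,.097
ov(w,'w27',[(circ(x,y,.13,.075),(0,0,255))]+[(circ(a,b,.171,.01),(255,0,0)) for a,b in [(.655,.097),(.6125,.141),(.6125,.054),(.568,.097),(.612,.0975)]],1.4)
cap('side','s27',(150,60,360,210),3.7)
"
```

```text
t 38.9 p [0.6125 0.0986 0.2757] head -1.567 q6 1.63 F [-0.3 -0.1 -1.1] open 0.0279
[ 3.94 17.08  2.5 ] spin 0.144 alt -2.998 dist 17.7
```

View pics/w27.png

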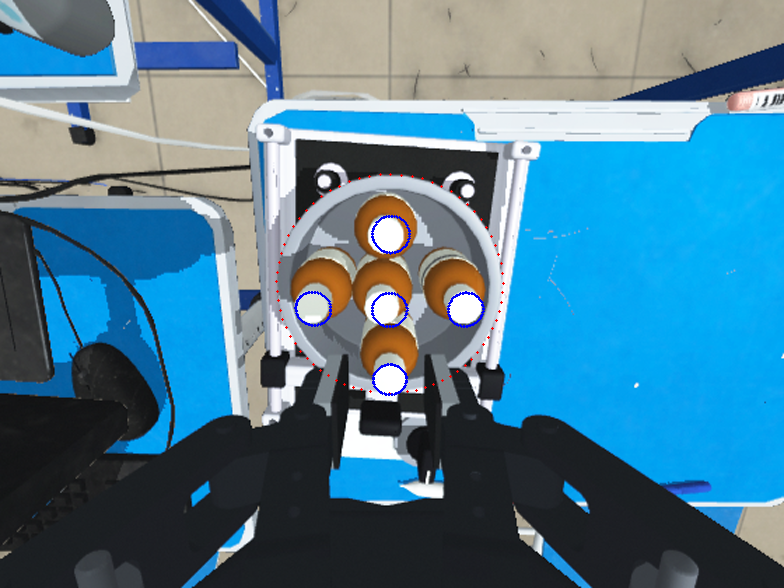

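View pics/s27.png

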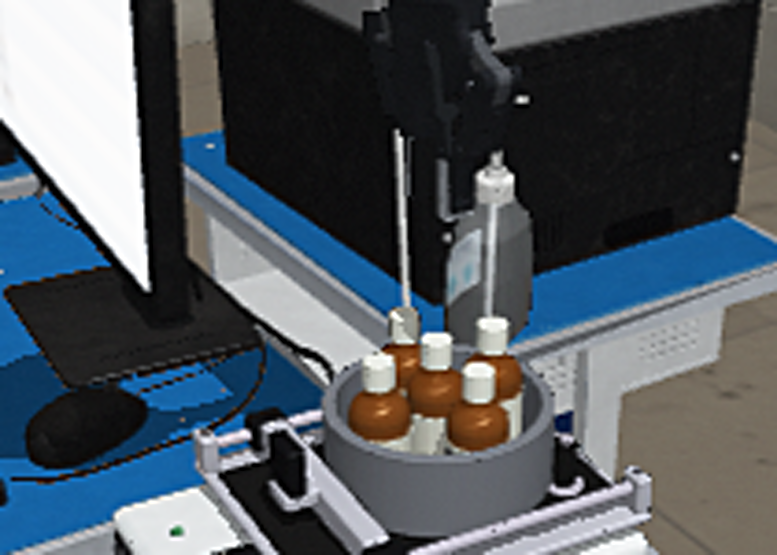

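>>> carry_out(moves=[{"translation": [1, 4, 0], "spin": -0.18, "gripper": 4}, {"translation": [2, 8, 0], "spin": -0.36, "gripper": 4}, {"translation": [3, 12, 0], "spin": -0.54, "gripper": 4}, {"translation": [3.9, 17, 0], "spin": -0.72, "gripper": 4}, {"translation": [3.9, 17, 0], "spin": -0.9, "gripper": 4}, {"translation": [3.9, 17, 0], "spin": -1.08, "gripper": 4}, {"translation": [3.9, 17, 0], "spin": -1.26, "gripper": 4}, {"translation": [3.9, 17, 0], "spin": -1.44, "gripper": 4}, {"translation": [3.9, 17, 0], "spin": -1.62, "gripper": 4}, {"translation": [3.9, 17, 0], "spin": -1.8, "gripper": 4}])

```text
time: 40.25
ee_pos: [0.4413, 0.0588, 0.2718]
ee_rot: [0.993, 0.119, -0.001, -0.0]
wrist_force: [-0.6, -0.3, -0.7]
opening: 0.0398
```

```bash
python3 -c "
from h import *
plan((.442,.0585,.18,np.pi/2-.15))
"
```

```text
t 40.25 p [0.4413 0.0588 0.2718] head 0.239 q6 -0.241 F [-0.6 -0.3 -0.7] open 0.0398
[0.07 0.05 9.18] spin -1.182 alt 1.96 dist 9.2
```

>>> carry_out(moves=[{"translation": [0, 0, 1], "spin": -0.18, "gripper": 4}, {"translation": [0, 0, 2], "spin": -0.36, "gripper": 4}, {"translation": [0, 0, 4], "spin": -0.54, "gripper": 4}, {"translation": [0, 0, 6], "spin": -0.72, "gripper": 4}, {"translation": [0, 0, 8], "spin": -0.9, "gripper": 4}, {"translation": [0, 0, 9], "spin": -1.08, "gripper": 4}, {"translation": [0, 0, 9], "spin": -1.18, "gripper": 4}, {"translation": [0, 0, 9], "spin": -1.18, "gripper": 4}, {"translation": [0, 0, 9], "spin": -1.18, "gripper": 4}])

```text
time: 41.38
ee_pos: [0.4416, 0.0588, 0.1824]
ee_rot: [0.761, 0.648, -0.0, -0.0]
wrist_force: [0.3, -0.2, 1.2]
opening: 0.0397
```

```bash
python3 -c "
from h import *
plan((.442,.0585,.085,np.pi/2-.15))
w=cap('wrist')
def bar(x,y,a,z):
    d=np.array([np.cos(a),np.sin(a)]);n=np.array([-d[1],d[0]]);L=[]
    for s in np.linspace(-1,1,18):
        for t in (-1,1): L+= [np.array([x,y])+d*s*.017+n*t*.007]
    L=np.array(L);return np.c_[L,np.full(len(L),z)]
ov(w,'w28',[(bar(.442,.0585,-.12,.094),(0,0,255)),(circ(.442,.0585,.055,.02),(0,255,0))],1.4)
"
```

```text
t 41.38 p [0.4416 0.0588 0.1824] head 1.411 q6 -1.412 F [ 0.3 -0.2  1.2] open 0.0397
[-0.03  0.05  9.74] spin -0.01 alt 3.131 dist 9.7
```

View pics/w28.png

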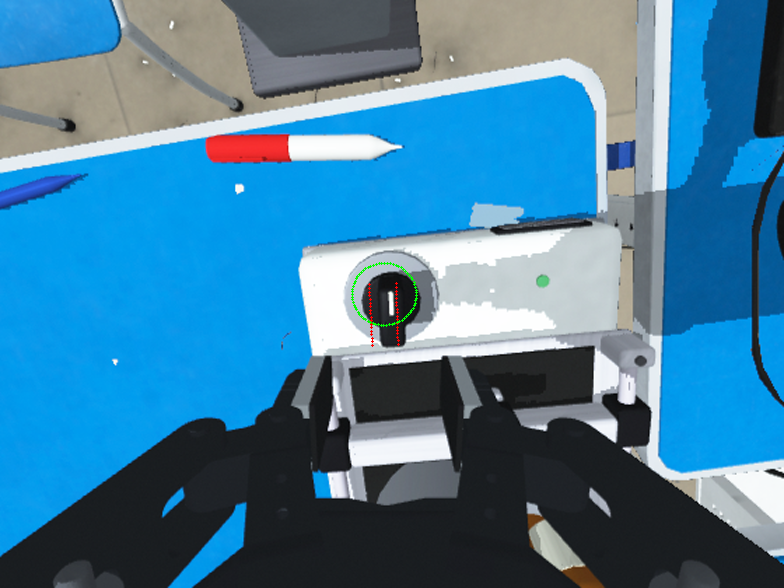

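>>> carry_out(moves=[{"translation": [0.3, 0, 4], "spin": 0, "gripper": 4}, {"translation": [0.3, 0, 8], "spin": 0, "gripper": 4}, {"translation": [0.3, 0, 9.7], "spin": 0, "gripper": 4}, {"translation": [0.3, 0, 9.7], "spin": 0, "gripper": 4}, {"translation": [0.3, 0, 9.7], "spin": 0, "gripper": 1}, {"translation": [0.3, 0, 9.7], "spin": 0, "gripper": 1}, {"translation": [0.3, 0, 9.7], "spin": 0, "gripper": 1}, {"translation": [0.3, 0, 9.7], "spin": 0, "gripper": 1}], force=20)

```text
time: 42.42
ee_pos: [0.4427, 0.0617, 0.0865]
ee_rot: [0.761, 0.649, 0.001, 0.001]
wrist_force: [-2.0, -2.7, 9.8]
opening: 0.0137
```

```bash
python3 -c "
from h import *
plan((.442,.062,.085,np.pi/2-.15))
cap('side','s29',(150,110,360,260),3.7)
cap('wrist','w29')
"
```

```text
t 42.42 p [0.4427 0.0617 0.0865] head 1.413 q6 -1.408 F [-2.  -2.7  9.8] open 0.0137
[ 0.02 -0.07  0.15] spin -0.008 alt 3.134 dist 0.2
```

View pics/s29.png

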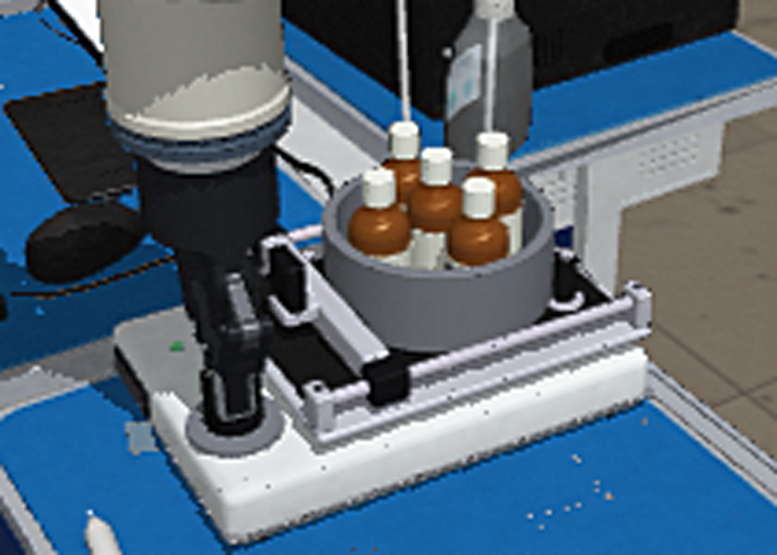

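View pics/w29.png

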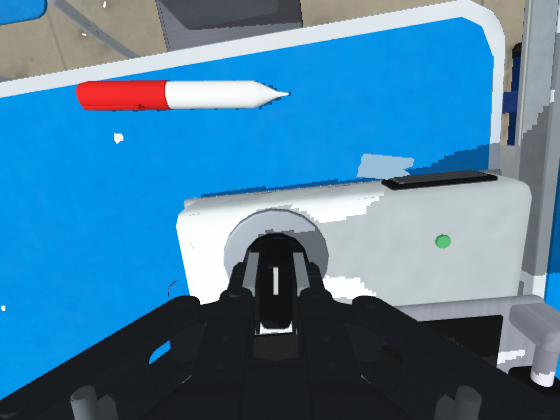

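>>> carry_out(moves=[{"translation": [0, 0, 0], "spin": 0.17, "gripper": 1}, {"translation": [0, 0, 0], "spin": 0.34, "gripper": 1}, {"translation": [0, 0, 0], "spin": 0.51, "gripper": 1}, {"translation": [0, 0, 0], "spin": 0.68, "gripper": 1}, {"translation": [0, 0, 0], "spin": 0.85, "gripper": 1}, {"translation": [0, 0, 0], "spin": 1.0, "gripper": 1}, {"translation": [0, 0, 0], "spin": 1.1, "gripper": 1}, {"translation": [0, 0, 0], "spin": 1.16, "gripper": 1}, {"translation": [0, 0, 0], "spin": 1.16, "gripper": 1}])

```text
time: 43.65
ee_pos: [0.4434, 0.0624, 0.0866]
ee_rot: [0.992, 0.126, 0.002, -0.0]
wrist_force: [1.1, 9.4, 6.6]
opening: 0.0133
```

```bash
python3 -c "
from h import *
plan((.442,.062,.085,np.pi/2-.15-1.25))
print(env.observe()['torque'])
"
```

```text
t 43.65 p [0.4434 0.0624 0.0866] head 0.253 q6 -0.248 F [1.1 9.4 6.6] open 0.0133
[-0.15  0.    0.15] spin 0.082 alt -3.059 dist 0.2
[ 1.73681089 -0.37349405  1.30485778]
```

>>> carry_out(moves=[{"translation": [0, 0, 0], "spin": 0.05, "gripper": 1}, {"translation": [0, 0, 0], "spin": 0.05, "gripper": 1}])

```text
time: 43.9
ee_pos: [0.4435, 0.0621, 0.0866]
ee_rot: [0.995, 0.102, 0.002, 0.0]
wrist_force: [3.0, 5.2, 8.4]
opening: 0.0135
```

```bash
python3 -c "
from h import *
plan((.442,.062,.085,np.pi/2-.15-1.25))
print(env.observe()['torque'])
cap('wrist','w30')
cap('side','s30',(150,110,360,260),3.7)
"
```

```text
t 43.9 p [0.4435 0.0621 0.0866] head 0.204 q6 -0.198 F [3.  5.2 8.4] open 0.0135
[-0.15 -0.02  0.16] spin 0.033 alt -3.108 dist 0.2
[ 0.78382426 -0.32224047  1.76872834]
```

View pics/w30.png

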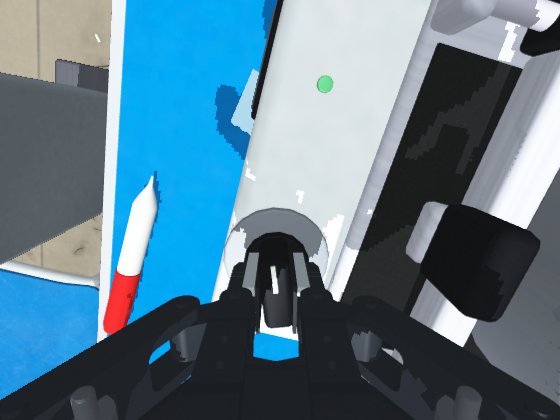

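View pics/s30.png

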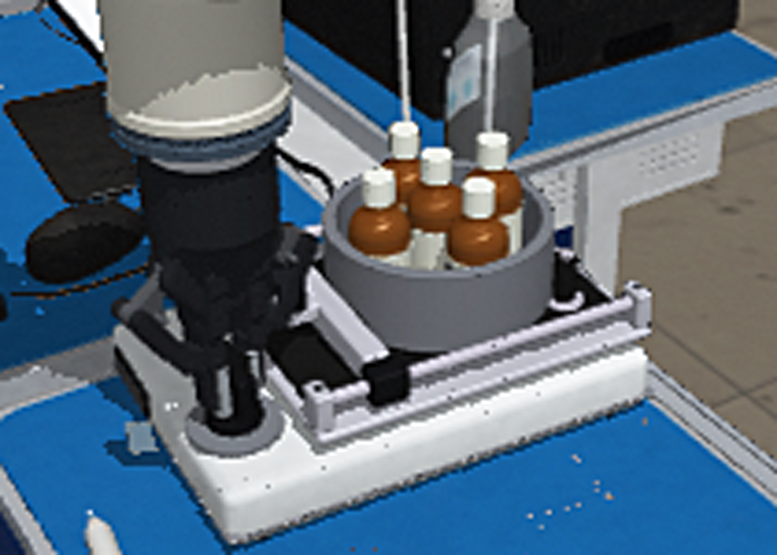

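>>> carry_out(moves=[{"translation": [0, 0, 0], "spin": -0.06, "gripper": 1}, {"translation": [0, 0, 0], "spin": -0.06, "gripper": 3}, {"translation": [0, 0, 0], "spin": -0.06, "gripper": 3}, {"translation": [0, 0, 0], "spin": -0.06, "gripper": 3}, {"translation": [0, 0, -4], "spin": -0.06, "gripper": 3}, {"translation": [0, 0, -10], "spin": -0.06, "gripper": 3}, {"translation": [0, 0, -16], "spin": -0.06, "gripper": 3}, {"translation": [-4, 10, -20], "spin": -0.06, "gripper": 3}, {"translation": [-4, 16, -20], "spin": -0.06, "gripper": 3}, {"translation": [-4, 21, -20], "spin": -0.06, "gripper": 3}])

```text
time: 45.25
ee_pos: [0.4411, -0.121, 0.2839]
ee_rot: [0.991, 0.131, 0.001, 0.0]
wrist_force: [0.7, 0.5, -0.1]
opening: 0.0299
```

```bash
python3 -c "
from h import *
plan((.37,-.25,.28,None))
t=cap('top','t31',(160,125,300,285),3.57)
s=cap('side','s31',(150,110,360,260),3.7)
x,y=.6115,.097
ov(s,'s31o',[(circ(x,y,.13,.075),(0,0,255)),(circ(x,y,.07,.075),(255,0,255))]+[(circ(a,b,.171,.01),(255,255,0)) for a,b in [(.655,.097),(.6125,.141),(.6125,.054),(.568,.097),(.612,.0975)]],4,(850,450,1450,1100))
"
```

```text
t 45.25 p [ 0.4411 -0.121   0.2839] head 0.263 q6 -0.661 F [ 0.7  0.5 -0.1] open 0.0299
[-10.22  10.61   0.39] spin 0.0 alt 0.0 dist 14.7
```

View pics/t31.png

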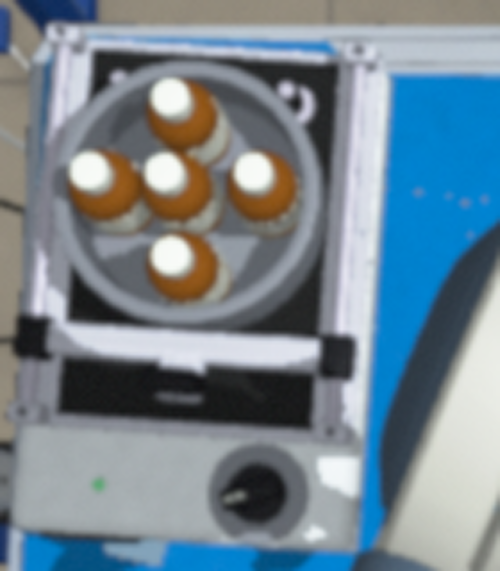

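View pics/s31.png

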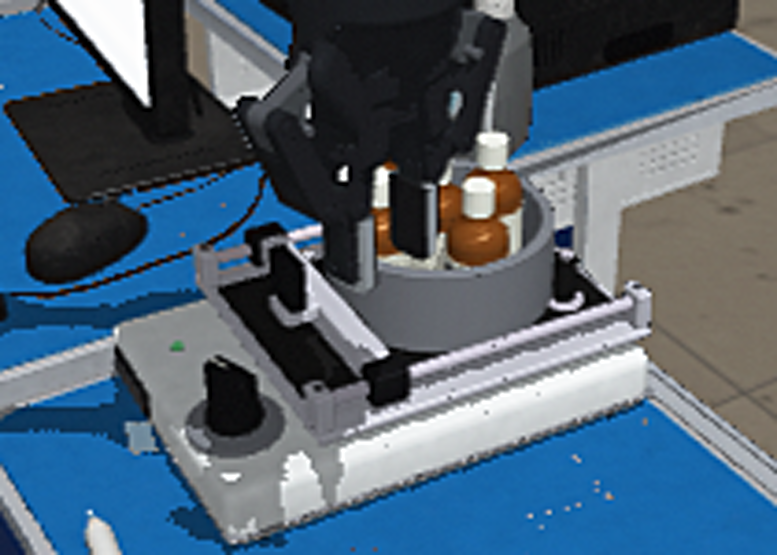

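View pics/s31o.png

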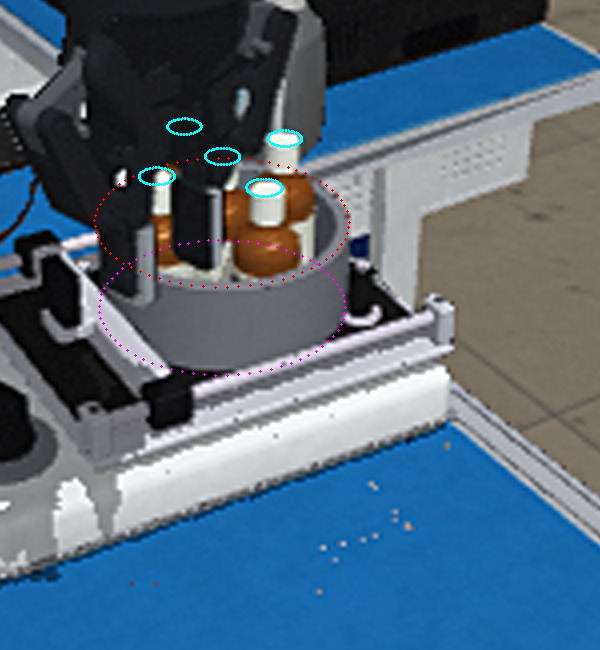

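```bash
python3 -c "
from h import *
c=last('top');view(c,'t31z',(215,245,265,285),12)
w=cap('wrist','w31',None,1.4)
"
```

```text
(no output)
```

View pics/t31z.png

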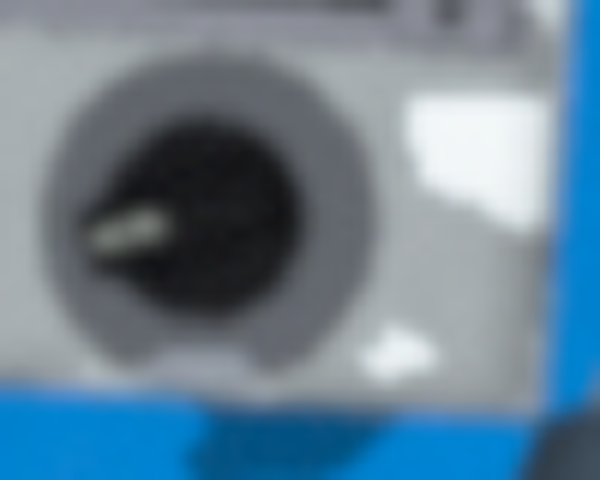

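View pics/w31.png

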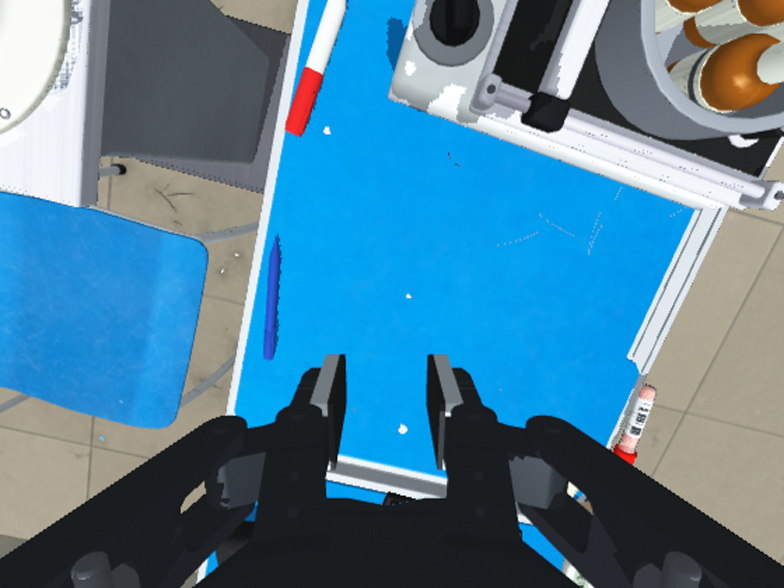

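```bash
python3 -c "
from bench import env
print(env.finish_job()); print(env.observe()['time'])"
```

```text
the job is handed in; nothing more can be done
None
the job is handed in; nothing more can be done
```

The job is handed in, done at about 45 s of the 210 s allowed. No verdict was reported.

**What I did:** I stood the pot on the platform and slid the clamp bar up about 39 mm. At that point the reaction climbed to 29 N with almost no further movement, so the pot was firm against the stops. All five bottles present are in the pot, four in a ring of about 43.5 mm and one in the middle. Last, I turned the switch clockwise until it hit its stop, with the resisting torque rising to 1.8 N m. The gripper was then opened and withdrawn clear of everything.

**Last checks:**
- **Pot:** an outline drawn at the home position matched the rim to about 1–2 mm in the wrist and side pictures.
- **Bottles:** the final top picture shows all five upright. The gripper hid part of the pot in the final side picture, but an earlier clear one showed all five upright as well.
- **Switch:** it turned about 1.2 rad, and the final top picture shows its mark at about −1.36 rad in world heading. That agrees with the gripper angle at the stop (−1.367 rad).

**Disagreements:**
- The top camera read about 2–4 mm short in x compared with the wrist and side cameras.
- Switch and clamp-grip positions differed by 3–7 mm between views. I followed the wrist view for the switch and a point between the views for the grip.
- One wrist picture put the first bottle about 3 mm off in y, but later pictures showed it where expected.
- The gripper turned back about 0.06 rad just before letting go of the switch, so it may stand slightly short of 1.2 rad. The final picture is still consistent with it being above 1.05.

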